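# Load the balance bar of a bench drip rack

### The job

Hang the three solution bottles by their hooks on the pivoting bar of the rack, working alternately so that the bar never dips far: first a small bottle at the outer yellow stop, then the large one at the blue stop, then the other small one at the inner yellow stop. Set each down gently on the bar inboard of its stop, slide it outward along the bar until you feel it press lightly but definitely against the stop, never forcing it or skewing the bottle, and let go only once the bar carries it. Do not hold or push the bar itself, and leave the mug, jar and pill box alone; at the end the bar hangs level and still with all three bottles at their stops.

Things in the scene. Friction and masses are not known exactly. Their poses are not given: they have to be found in the camera images.
- bar (a joint): Tilt in rad of the rack's pivoting bar: round steel bar 12 mm thick, 390 mm long. 0 = level, positive = yellow end (robot's left) up, negative = yellow end down. Sprung towards level (1.78 N m per rad), lightly damped, swings if loaded suddenly. One small bottle at the outer stop dips it about 0.13 rad; more than 0.16 is too far.
- bar_mid (a point): Pivot, on the bar's axis, 230 mm above the table; turns with the bar. y runs along the bar to its yellow ball tip (195 mm out; blue tip at -y), x away from the robot, post 30 mm behind (+x). Bar is free for a hook from 14 mm either side of the pivot out to the inner yellow and the blue stop, and between the two yellow stops.
- place_outer (a point): Outer yellow place, on the bar's axis, 165 mm from the pivot: about where the centre of a hook is when it is pushed outward against the outer yellow stop, a round collar 32 mm across, 8 mm thick. Stops are set by hand, up to 8 mm either way along the bar of what is given here, and are not measured. For one small bottle.
- place_inner (a point): Inner yellow place, 85 mm from the pivot: the same for the inner yellow stop (up to 8 mm either way), whose outer face is about 99 mm from the pivot. As the bar dips under a load the stops swing 1 to 2 mm inward, so ease off the stop before lowering further. For one small bottle; either small bottle may take either yellow place.
- place_blue (a point): Blue place, 125 mm from the pivot on the blue (-y) half: the same for the blue stop (up to 8 mm either way). For the large bottle.
- small_a_center (a point): Small bottle (green), 0.14 kg within 5 percent, standing on the table: point on its centre line half-way up, 99 mm above its base, z up. Body 40 mm diameter, 75 mm high, cap top 95 mm above the base; hook and grip tab above it. The other small bottle is the same.
- small_a_hook (a point): Where the bar's axis lies in the hook when it hangs: on the centre line, 143 mm above the base. Steel hook 12 mm wide (y), open to +x, spine at x = -17, V roof, lip at x = 17 mm down to 132 mm above the base. Bring the bar in between cap and lip, bar axis 101 to 126 mm above the base (113 is mid-way), hook over it towards +x, then lower.
- small_a_tab (a point): Where to grip: on the tab on top, 186 mm above the base. Tab is 14 mm along x, 20 mm along y, from 160 to 198 mm above the base; grip across the 14 mm, fingertips not below 162 mm.
- small_b_center (a point): The other small bottle, the same in every way as small_a: centre, 99 mm above its base.
- large_center (a point): Large bottle (orange), 0.28 kg within 5 percent: point on its centre line half-way up, 114 mm above its base. Body 56 mm diameter, 105 mm high; cap, hook and tab as on the small bottles but all 30 mm higher: cap top 125, bar enters at 131 to 156, hangs with the bar axis at 173, lip down to 162, tab 190 to 228, grip at 216 mm above the base.
- large_tab (a point): Where to grip the large bottle: on its tab, 216 mm above the base; axes and sizes as for the small ones.
- mug: Blue mug, 76 mm diameter, 85 mm high, origin under its centre; bystander.
- jar: Amber jar, 60 mm diameter, 75 mm high, origin under its centre; bystander.
- pillbox: White pill box with blue lids, 60 x 120 x 27 mm, origin under its centre; bystander.

How it is judged:
On the way, in this order (a step that is already met when the one before it is completed fails the run):
1. a small bottle rests on the yellow half, pushed up against the outer yellow stop (((contact force between small_a and stop_outer_c0 above 1.2 N and contact force between small_a and bar above 0.3 N) or (contact force between small_b and stop_outer_c0 above 1.2 N and contact force between small_b and bar above 0.3 N))), for 0.1 s.
2. with that one let go and hanging, the large bottle hangs on the blue half, pushed up against the blue stop (contact force between large and stop_blue_c0 above 1.2 N and contact force between large and bar above 0.3 N and (((y of small_a_center in the frame of bar_mid between 0.14 and 0.19 m and x of small_a_center in the frame of bar_mid between -0.025 and 0.025 m and z of small_a_center in the frame of bar_mid between -0.056 and -0.03 m) and contact force between the fingers and small_a below 0.1 N) or ((y of small_b_center in the frame of bar_mid between 0.14 and 0.19 m and x of small_b_center in the frame of bar_mid between -0.025 and 0.025 m and z of small_b_center in the frame of bar_mid between -0.056 and -0.03 m) and contact force between the fingers and small_b below 0.1 N))), for 0.1 s.
3. with the large one let go and hanging, the other small bottle is pushed up against the inner yellow stop (y of large_center in the frame of bar_mid between -0.15 and -0.09 m and x of large_center in the frame of bar_mid between -0.025 and 0.025 m and z of large_center in the frame of bar_mid between -0.071 and -0.045 m and contact force between the fingers and large below 0.1 N and (((contact force between small_a and stop_inner_c0 above 1.2 N and contact force between small_a and bar above 0.3 N) and ((y of small_b_center in the frame of bar_mid between 0.14 and 0.19 m and x of small_b_center in the frame of bar_mid between -0.025 and 0.025 m and z of small_b_center in the frame of bar_mid between -0.056 and -0.03 m) and contact force between the fingers and small_b below 0.1 N)) or ((contact force between small_b and stop_inner_c0 above 1.2 N and contact force between small_b and bar above 0.3 N) and ((y of small_a_center in the frame of bar_mid between 0.14 and 0.19 m and x of small_a_center in the frame of bar_mid between -0.025 and 0.025 m and z of small_a_center in the frame of bar_mid between -0.056 and -0.03 m) and contact force between the fingers and small_a below 0.1 N)))), for 0.1 s.
At the end, for the whole second after the job is handed in: Each bottle was pressed (over 1.2 N) on its stop in turn, small, large, small; at the end all hang free on the bar, hooks within 14 mm of the nominal stop places (large blue, one small at each yellow), across the bar within 14 mm, bar level within 0.07 rad, slower than 0.06 m/s (y of large_center in the frame of bar_mid between -0.139 and -0.111 m and x of large_center in the frame of bar_mid between -0.014 and 0.014 m and z of large_center in the frame of bar_mid between -0.067 and -0.049 m and (((y of small_a_center in the frame of bar_mid between 0.151 and 0.179 m and x of small_a_center in the frame of bar_mid between -0.014 and 0.014 m and z of small_a_center in the frame of bar_mid between -0.052 and -0.034 m) and (y of small_b_center in the frame of bar_mid between 0.071 and 0.099 m and x of small_b_center in the frame of bar_mid between -0.014 and 0.014 m and z of small_b_center in the frame of bar_mid between -0.052 and -0.034 m)) or ((y of small_b_center in the frame of bar_mid between 0.151 and 0.179 m and x of small_b_center in the frame of bar_mid between -0.014 and 0.014 m and z of small_b_center in the frame of bar_mid between -0.052 and -0.034 m) and (y of small_a_center in the frame of bar_mid between 0.071 and 0.099 m and x of small_a_center in the frame of bar_mid between -0.014 and 0.014 m and z of small_a_center in the frame of bar_mid between -0.052 and -0.034 m))) and value of joint bar between -0.07 and 0.07 rad and linear speed of each of small_a, small_b, large below 0.06 m/s); the robot touches nothing.
It fails at once if the bar dips more than 0.16 rad (9 degrees) to either side (value of joint bar above 0.16 rad or value of joint bar below -0.16 rad).
It fails at once if a bottle is forced against the bar or a stop with more than 10 N (contact force between any of small_a, small_b, large and bar above 10 N or contact force between any of small_a, small_b, large and stop_outer_c0 above 10 N or contact force between any of small_a, small_b, large and stop_inner_c0 above 10 N or contact force between any of small_a, small_b, large and stop_blue_c0 above 10 N).
It fails at once if the robot itself holds or pushes the bar (over 3 N) (contact force between any of the arm, the fingers and bar above 3 N).
It fails at once if a bottle is tilted more than 0.25 rad (14 degrees) (angle between any of small_a_center, small_b_center, large_center's own z axis and vertical above 0.25 rad).
It fails at once if the mug, the jar or the pill box is shifted by more than 30 mm (distance of any of mug, jar, pillbox from where it was at the start of the episode above 0.03 m).
It also fails if it takes over 72 s, if anything falls off the work surface, if the arm or the gripper's body presses on something with over 40 N, if the wrist force passes 120 N, or if a joint passes its speed limit or range.

### The arm

A 7-joint arm with a two-finger parallel gripper is mounted at the origin on the work surface. World frame = base frame: x ahead of the robot, y to its left, z up, the work surface at z = 0. Lengths are in m, angles in rad, forces in N, time in s.
With the tool pointing down it reaches from about 0.4 to 0.85 m from the base axis. Payload 10.4 kg.
Tool frame: the origin (TCP) lies on the front face of the gripper's body, between the roots of the fingers; the fingertips stand 73 mm ahead of it and the grasp point (between the pads) lies 54 mm ahead of it; x points along the fingers, y is the direction in which the jaws open and shut, and the axes are right-handed (so a half turn about x gives the same grasp; the last joint's range is limited). The gripper opens to 85 mm and grips with 20 to 120 N. Pads are 22 mm wide; open, the fingers measure 114 mm over their backs; the gripper's body (76 mm by 85 mm) begins 54 mm behind the grasp point. The pads swing forward as they close: fully open they stand 13 mm farther back than shut.
Start: joints at [-1.216, 0.332, -0.065, 1.46, 0.022, 1.35, -0.088], TCP at [0.231, 0.581, 0.304] pointing down, gripper open.
Joint ranges: [-2.6, 2.6], [-0.5, 2.12], [-1.47, 1.34], [0.16, 2.42], [-1.27, 4.41], [0.06, 2.06], [-2.6, 2.6]. Speed limits (rad/s): [2.22, 2.22, 2.79, 2.79, 3.14, 3.14, 3.14].

### API

Orientations are given as a unit quaternion [x, y, z, w].
In Python, from workcell import manip gives the robot as it stands. The module is installed in compiled form; this text tells all that it offers.
- The arm moves only by the tool arm_command, never from a script. Its argument "moves" is a list that holds one entry, the list of rows, each a list of 5 numbers: the closure, from 0 (fully open) to 1 (shut), then the shift along the tool's x, y, z in units of 25 mm (1.0 is 25 mm), then the turn about the tool's x in degrees. A call has 1 to 12 rows; each row shifts and turns the commanded pose from where the row before left it, along the tool's axes as they then stand; what a row does not reach is not made up. A row lasts 1/12 s, in which the tool goes at most 41.7 mm and 7.16 degrees, less where a joint would pass 70% of its speed; a pose out of reach is approached as far as the arm can. A call is refused whole if a number of a shift passes 1 or a number of a turn 7.16, either way. A call with a gripper value outside its range is refused whole. The fingers move at their own pace and stop on an object; "force" is the grip in N (left out, the last holds). Time passes only in rows, so rows that do not move let the fingers close. It gives the time, the measured TCP pose, the force and the opening at its end, in the units of the state.
- manip.get_obs(): the state, without advancing time (a new reading comes with each control period).
- manip.camera(name): name is "scene" or "top" or "wrist"; returns the picture (384x512x3 uint8, red, green, blue); there is no depth.
- manip.camera_info(name): a dict with "vfov" (degrees; the focal length in pixels is half the picture's height over the tangent of half this angle, whatever the lens; pixels are square), "cx", "cy" (the principal point, pixels), "pose" (4x4, takes a point from camera to world coordinates). Camera axes: x right, y down, z forward; pixel columns grow to the right and rows downward; lengths in m; the calibration is good to about 2 mm. A picture is of the moment at which its call begins: read the wrist's pose just before it. camera_info takes no time and is no camera call; for the wrist camera it gives the pose at the moment of the call.
- manip.hand_in(): hands the job in, once; it reports no verdict.
Trained networks look in the newest picture that a camera, given by its name, has taken for a name from the list of things; names that differ only in an ending like _2 or _b are one class to them, and where a whole thing is asked for, a point or a joint stands for the part that bears it (a point fixed in the world has none). Each returns a list of dicts, best first, with "confidence" (0 to 1); they miss things now and then, are a little off and sometimes report something else, mostly with a low value. They report only what shows in the picture. A call takes as long as a camera call.
- manip.regions_of(query, camera): "mask" (384x512 bool, what is visible of it) and "rect" ([left, top, right, bottom] in pixels, round what is visible of it).
- manip.pinpoint(query, camera): "pixel" ([row, column] in pixels: a listed point, or the origin of a listed thing).
The state is a dict: "clock": time; "joint_pos": joint angles; "joint_velocities": joint speeds; "tau": joint torques, N m; "position": TCP position; "ee_rot": TCP orientation; "ft_force": force on the tool from outside, world axes, zero at the start; "torque": the same for the moment, N m; "grip_width": opening from 0.0 (shut) to 1.0 (fully open).
Only numpy, scipy, OpenCV 4.12 (cv2) and the standard library are available. Lean on these libraries where they do the work, as an engineer would, in place of code of your own. Each camera call takes 0.05 s, during which the arm holds its last target.

## Working session

There is one attempt and no reset: what is moved stays moved. The work goes in short steps, Python scripts to look and compute and a tool call to move; the robot and the scene stay as the last step left them, time stands still between calls to the robot, and variables do not carry over. Pictures are saved under pics/ and viewed, and the job is handed in when it is done.

Besides the shell and the picture viewer there is one more tool, called after ">>>" as name(argument=value, ...) on one line, values as JSON. arm_command: Moves the arm, as the interface text tells. Its arguments: {"type":"object","properties":{"moves":{"type":"array","items":{"type":"array","items":{"type":"array","items":{"type":"number"}}}},"force":{"type":"number"}},"required":["moves"]}

```bash
mkdir -p pics; ls; python3 - <<'E'
from workcell import manip
import cv2,numpy as np
o=manip.get_obs()
for k,v in o.items(): print(k,np.round(v,4))
for n in ["scene","top","wrist"]:
    i=manip.camera_info(n); print(n,i['vfov'],i['cx'],i['cy']); print(np.round(i['pose'],4).tolist())
    im=manip.camera(n); cv2.imwrite(f'pics/{n}0.png',im[:,:,::-1])
E
```

```text
pics
clock 0.0
joint_pos [-1.2156  0.3329 -0.0647  1.461   0.0216  1.3499 -0.0885]
joint_velocities [-0.0001  0.0006 -0.0011 -0.0012 -0.0017 -0.0027  0.0002]
tau [-7.00000e-04 -6.25427e+01  4.92000e-02 -3.91622e+01  1.63000e-02
  9.70000e-03  0.00000e+00]
position [0.2305 0.5807 0.3031]
ee_rot [ 0.1323  0.6946 -0.1333  0.6945]
ft_force [-0.1457  0.3991  0.696 ]
torque [-0.0431 -0.0025 -0.002 ]
grip_width 1.0006
scene 44.38848304898117 258.7383128366995 196.10313053981744
[[-0.6062, 0.4349, -0.6659, 1.3836], [0.7951, 0.3118, -0.5202, 0.6512], [-0.0186, -0.8447, -0.5348, 0.8318], [0.0, 0.0, 0.0, 1.0]]
top 55.530821089271406 256.76451850161897 190.5347738275167
[[-0.0283, -0.9963, 0.0812, 0.4253], [-0.9993, 0.03, 0.0207, -0.0045], [-0.023, -0.0806, -0.9965, 1.3959], [0.0, 0.0, 0.0, 1.0]]
wrist 67.16252396829198 255.0366422345371 192.79716563333483
[[0.3684, 0.8839, 0.2881, 0.1567], [0.9297, -0.3501, -0.1145, 0.6097], [-0.0003, 0.3101, -0.9507, 0.3744], [0.0, 0.0, 0.0, 1.0]]
```

View pics/scene0.png

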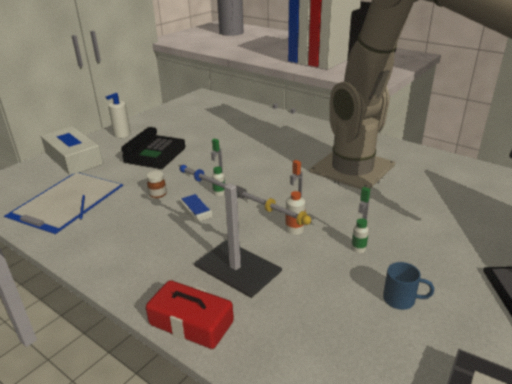

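View pics/top0.png

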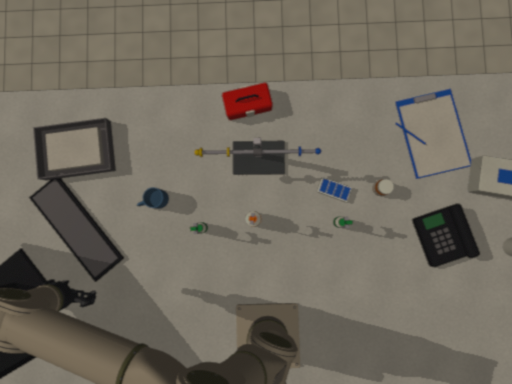

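View pics/wrist0.png

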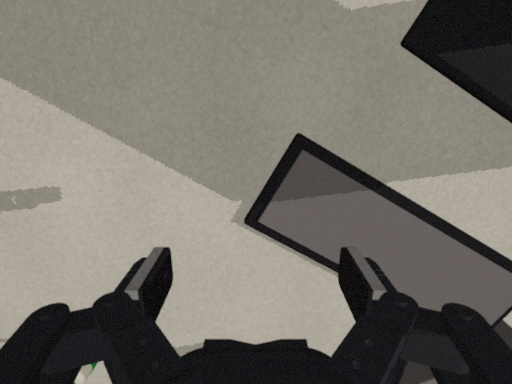

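The scene shows the green bottles at about (362,215) and (218,165), the orange bottle at (296,200) and the bar from (185,170) to (310,218). The top view shows the bar along row 152, from column 199 to 318. The tabs are near (199,228), (252,217) and (343,222).

```bash
cat > h.py <<'E'
from workcell import manip
import cv2,numpy as np
from scipy.spatial.transform import Rotation as R
def KP(n):
    i=manip.camera_info(n); f=192/np.tan(np.radians(i['vfov']/2))
    return f,i['cx'],i['cy'],np.array(i['pose'])
def ray(n,rc,k=None):
    f,cx,cy,P=k or KP(n); d=np.array([(rc[1]-cx)/f,(rc[0]-cy)/f,1.]); d=P[:3,:3]@d
    return P[:3,3],d/np.linalg.norm(d)
def atz(n,rc,z,k=None):
    o,d=ray(n,rc,k); return o+d*(z-o[2])/d[2]
def tri(obs):
    A=np.zeros((3,3));b=np.zeros(3);rs=[ray(*x) for x in obs]
    for o,d in rs:
        M=np.eye(3)-np.outer(d,d);A+=M;b+=M@o
    p=np.linalg.solve(A,b)
    return p,[np.linalg.norm((np.eye(3)-np.outer(d,d))@(p-o)) for o,d in rs]
def proj(n,p,k=None):
    f,cx,cy,P=k or KP(n); c=P[:3,:3].T@(np.array(p)-P[:3,3]); return np.array([cy+f*c[1]/c[2],cx+f*c[0]/c[2]])
E
python3 - <<'E'
from h import *
for q in ["bar_mid","place_outer","place_inner","place_blue","small_a_tab","small_a_hook","small_a_center","large_tab","large_center"]:
    D={}
    for n in ["scene","top"]:
        D[n]=[(np.array(d['pixel']),d['confidence']) for d in manip.pinpoint(q,n)]
        print(q,n,[(np.round(p,1).tolist(),round(c,2)) for p,c in D[n]])
    for a in D['scene']:
        for b in D['top']:
            p,e=tri([('scene',a[0]),('top',b[0])])
            if max(e)<0.03: print('   ',np.round(p,4),np.round(e,4))
print(manip.get_obs()['clock'])
E
```

```text
bar_mid scene [([194.8, 237.7], 0.97)]
bar_mid top [([151.3, 259.8], 0.89)]
    [0.6479 0.0083 0.2197] [0.0024 0.0024]
place_outer scene [([213.0, 293.8], 0.64)]
place_outer top [([153.2, 206.3], 0.77)]
    [0.6474 0.1777 0.2331] [0.0022 0.0022]
place_inner scene [([203.2, 265.2], 0.92)]
place_inner top [([154.2, 229.6], 0.94), ([216.8, 250.9], 0.31)]
    [0.6448 0.1    0.2281] [0.0057 0.0057]
place_blue scene []
place_blue top [([153.0, 292.6], 0.96)]
small_a_tab scene [([143.0, 211.8], 0.75)]
small_a_tab top []
small_a_hook scene [([154.1, 215.9], 0.9)]
small_a_hook top [([225.4, 347.3], 0.71)]
    [ 0.4003 -0.2854  0.1394] [0.0019 0.0019]
small_a_center scene [([170.3, 219.7], 0.78)]
small_a_center top [([221.6, 339.8], 0.62)]
    [ 0.4114 -0.2677  0.091 ] [0.0014 0.0014]
large_tab scene [([165.7, 294.7], 0.71)]
large_tab top [([220.0, 250.5], 0.51)]
    [0.4295 0.039  0.2129] [0.0049 0.0049]
large_center scene [([193.6, 295.4], 0.86), ([216.5, 358.5], 0.27)]
large_center top [([217.3, 253.8], 0.69), ([148.9, 258.2], 0.5)]
    [0.4342 0.0374 0.1248] [0.003 0.003]
1.05
```

```bash
python3 - <<'E'
import cv2
a=cv2.imread('pics/top0.png')[130:250,180:380]; cv2.imwrite('pics/topz.png',cv2.resize(a,None,fx=4,fy=4,interpolation=cv2.INTER_CUBIC))
a=cv2.imread('pics/scene0.png')[125:275,170:390]; cv2.imwrite('pics/scz.png',cv2.resize(a,None,fx=3.6,fy=3.6,interpolation=cv2.INTER_CUBIC))
E
```

```text
(no output)
```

View pics/topz.png

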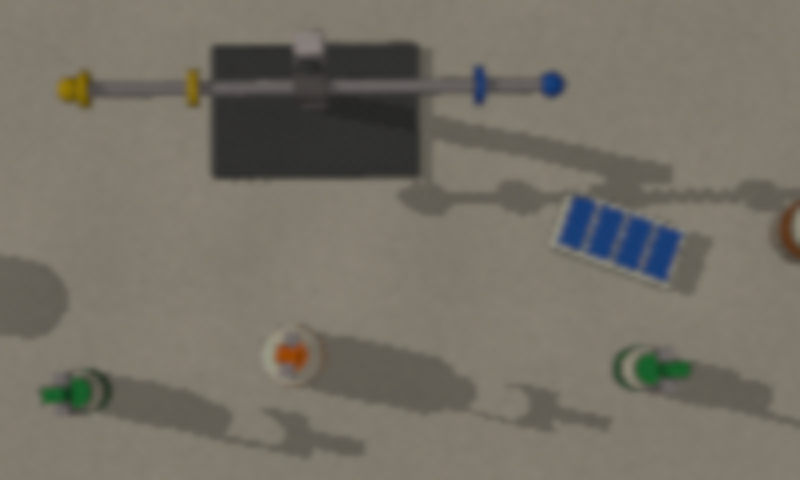

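View pics/scz.png

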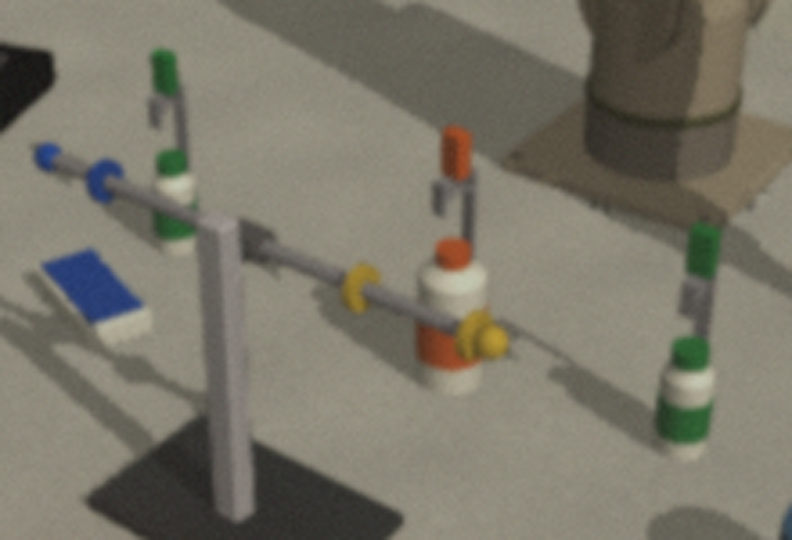

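```bash
python3 - <<'E'
from h import *
t=lambda x,y:(130+(y+.5)/4-.5,180+(x+.5)/4-.5)
s=lambda x,y:(125+(y+.5)/3.6-.5,170+(x+.5)/3.6-.5)
for nm,a,b in [('yball',(70,90),(494,342)),('bball',(552,84),(46,156)),('outer',(85,90),(475,334)),('inner',(193,88),(362,288)),('blue',(479,85),(104,181)),
 ('leftcap',(84,391),(691,346)),('rightcap',(650,369),(173,157)),('largecap',(291,355),(453,247)),
 ('lefttabtop',(50,395),(705,226)),('righttabtop',(682,370),(164,55)),('largetabtop',(291,354),(457,130))]:
    p,e=tri([('top',t(*a)),('scene',s(*b))]); print(nm,np.round(p,4),np.round(e[0],4),'top@.23',np.round(atz('top',t(*a),.23),4))
E
```

```text
yball [0.6507 0.2107 0.2303] 0.0011 top@.23 [0.6513 0.2098 0.23  ]
bball [ 0.6436 -0.1803  0.2319] 0.0006 top@.23 [ 0.6435 -0.1801  0.23  ]
outer [0.6506 0.1977 0.2309] 0.0003 top@.23 [0.6509 0.1976 0.23  ]
inner [0.6493 0.1101 0.2306] 0.0005 top@.23 [0.6497 0.1098 0.23  ]
blue [ 0.6446 -0.1215  0.2308] 0.0002 top@.23 [ 0.6446 -0.1214  0.23  ]
leftcap [0.4038 0.2301 0.093 ] 0.0039 top@.23 [0.4078 0.2023 0.23  ]
rightcap [ 0.4108 -0.2755  0.0957] 0.0006 top@.23 [ 0.4126 -0.2479  0.23  ]
largecap [0.4323 0.0399 0.1259] 0.0 top@.23 [0.4317 0.0362 0.23  ]
lefttabtop [0.4051 0.235  0.2008] 0.0005 top@.23 [0.4054 0.2296 0.23  ]
righttabtop [ 0.4096 -0.2797  0.1952] 0.0017 top@.23 [ 0.4111 -0.2731  0.23  ]
largetabtop [0.4315 0.0379 0.2286] 0.0019 top@.23 [0.4325 0.0362 0.23  ]
```

```bash
cat >> h.py <<'E'
def st(verb=True):
    o=manip.get_obs(); M=R.from_quat(o['ee_rot']).as_matrix()
    if verb:
        print('t',round(o['clock'],2),'pos',np.round(o['position'],4),'F',np.round(o['ft_force'],2),'T',np.round(o['torque'],2),'gw',round(float(o['grip_width']),3),'yawY',np.round(np.degrees(np.arctan2(M[1,1],M[0,1])),2),'q',np.round(o['joint_pos'],2))
    return o,M
E
python3 -c "
from h import *
o,M=st();print(M.round(3))"
```

```text
t 1.05 pos [0.2305 0.5809 0.3039] F [-0.09 -1.12  0.4 ] T [-0.05 -0.04  0.03] gw 0.999 yawY 68.35 q [-1.22  0.33 -0.06  1.46  0.02  1.35 -0.09]
[[ 0.     0.369  0.929]
 [ 0.     0.929 -0.369]
 [-1.     0.    -0.   ]]
```

>>> arm_command(moves=[[[0,0,0,0,6.94],[0,0,0,0,6.94],[0,0,0,0,6.94],[0,0,0,0,6.94],[0,0,0,0,6.94],[0,0,0,0,6.94],[0,0,0,0,6.94],[0,0,0,0,6.94],[0,0,0,0,6.94],[0,0,0,0,6.94]]])

```text
clock: 1.88
position: [0.2305, 0.581, 0.3039]
ee_rot: [0.506, 0.494, -0.506, 0.494]
ft_force: [-1.0, 0.2, -0.4]
grip_width: 0.995
```

>>> arm_command(moves=[[[0,0,0.5,0.98,0],[0,0,0.5,0.98,0],[0,0,0.5,0.98,0],[0,0,0.5,0.98,0],[0,0,0.5,0.98,0],[0,0,0.5,0.98,0],[0,0,0.5,0.98,0],[0,0,0.5,0.98,0],[0,0,0.5,0.98,0],[0,0,0.5,0.98,0],[0,0,0.5,0.98,0],[0,0,0.5,0.98,0]]])

```text
clock: 2.88
position: [0.3756, 0.283, 0.3041]
ee_rot: [0.505, 0.496, -0.504, 0.495]
ft_force: [0.3, 0.8, 0.1]
grip_width: 1.005
```

>>> arm_command(moves=[[[0,0,0.5,0.98,0],[0,0,0.4,0.98,0],[0,0,0,0,0],[0,0,0,0,0]]])

```text
clock: 3.22
position: [0.3972, 0.2338, 0.3042]
ee_rot: [0.506, 0.495, -0.505, 0.495]
ft_force: [-1.3, 1.2, -0.0]
grip_width: 1.002
```

```bash
python3 - <<'E'
from h import *
o,M=st();print(M.round(3))
k=KP('wrist'); im=manip.camera('wrist'); cv2.imwrite('pics/w1.png',im[:,:,::-1]); print(np.round(k[3],4).tolist())
for q in ['small_a_tab','small_a_hook']:
  for d in manip.pinpoint(q,'wrist'): print(q,d['pixel'],d['confidence'],atz('wrist',d['pixel'],.186 if 'tab' in q else .143,k))
st()
E
```

```text
t 3.22 pos [0.3972 0.2338 0.3042] F [-1.32  1.25 -0.01] T [0.05 0.03 0.03] gw 1.002 yawY -1.21 q [-0.99 -0.05  0.35  1.89  0.02  1.3  -0.67]
[[ 0.     1.    -0.021]
 [ 0.001 -0.021 -1.   ]
 [-1.     0.    -0.001]]
[[0.9998, -0.0198, -0.0055, 0.399], [-0.0205, -0.9511, -0.3081, 0.3128], [0.0009, 0.3082, -0.9513, 0.3754], [0.0, 0.0, 0.0, 1.0]]
small_a_hook [181.9, 261.2] 0.35 [0.4029635  0.24695514 0.143     ]
t 3.37 pos [0.3963 0.2359 0.3039] F [0.54 0.13 0.28] T [-0.03  0.02 -0.01] gw 1.0 yawY -0.96 q [-0.99 -0.05  0.35  1.89  0.02  1.3  -0.67]
```

View pics/w1.png

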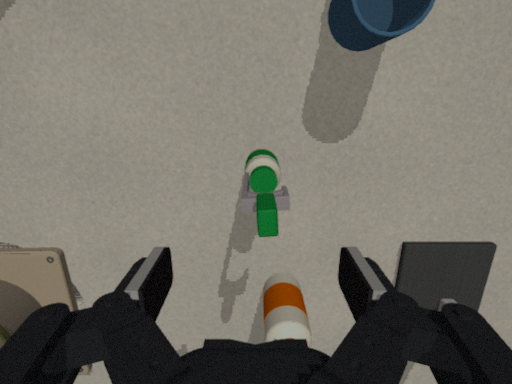

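```bash
python3 - <<'E'
import cv2
a=cv2.imread('pics/w1.png')[140:250,210:320]; cv2.imwrite('pics/w1z.png',cv2.resize(a,None,fx=5,fy=5,interpolation=cv2.INTER_CUBIC))
E
```

```text
(no output)
```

View pics/w1z.png

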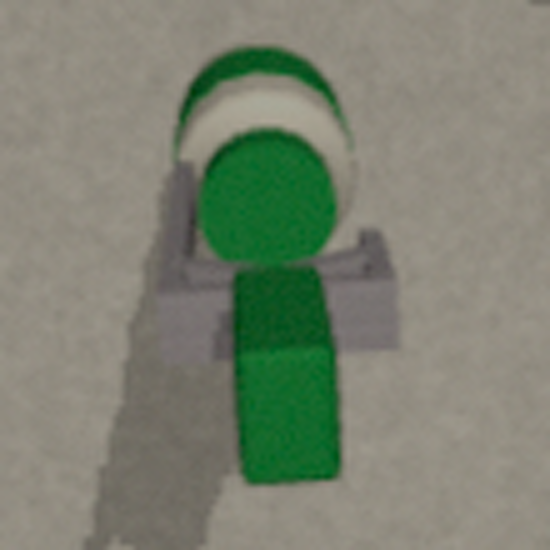

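```bash
cat >> h.py <<'E'
def top(n,k,pts,z):
    c=np.array([atz(n,(r,c),z,k)[:2] for c,r in pts])
    print('corners',c.round(4).tolist(),'ctr',c.mean(0).round(4))
    e1=(c[1]-c[0]+c[2]-c[3])/2; e2=(c[3]-c[0]+c[2]-c[1])/2
    print('x-edge len',np.linalg.norm(e1).round(4),'yaw',np.degrees(np.arctan2(e1[1],e1[0])).round(2),' y-edge len',np.linalg.norm(e2).round(4),'yaw+90',np.degrees(np.arctan2(e2[1],e2[0])).round(2)+90)
E
python3 - <<'E'
from h import *
k=list(KP('wrist'))
pts=[(210+x/5,140+y/5) for x,y in [(240,350),(333,345),(340,475),(245,482)]]
top('wrist',k,pts,.198)
E
```

```text
corners [[0.3986, 0.2455], [0.4108, 0.246], [0.4119, 0.2272], [0.399, 0.2264]] ctr [0.4051 0.2363]
x-edge len 0.0125 yaw 3.06  y-edge len 0.019 yaw+90 2.269999999999996
```

>>> arm_command(moves=[[[0,0,0.3,0,-3.6],[0,0.6,0,0,0],[0,0.8,0,0,0],[0,0.8,0,0,0],[0,0.36,0,0,0],[0,0,0,0,0],[1,0,0,0,0],[1,0,0,0,0],[1,0,0,0,0],[1,0,0,0,0],[1,0,0,0,0],[1,0,0,0,0]]], force=40)

```text
clock: 4.37
position: [0.4045, 0.2349, 0.2404]
ee_rot: [0.489, 0.511, -0.488, 0.511]
ft_force: [1.5, -0.6, 5.3]
grip_width: 0.157
```

>>> arm_command(moves=[[[1,0,0,0,0],[1,0,0,0,0],[1,0,0,0,0],[1,0,0,0,0]]])

```text
clock: 4.7
position: [0.4045, 0.2349, 0.2403]
ee_rot: [0.489, 0.511, -0.488, 0.511]
ft_force: [0.1, 0.2, 6.6]
grip_width: 0.156
```

```bash
python3 - <<'E'
from h import *
o,M=st()
k=KP('wrist'); im=manip.camera('wrist'); cv2.imwrite('pics/w2.png',im[:,:,::-1])
st()
E
```

```text
t 4.7 pos [0.4045 0.2349 0.2403] F [0.05 0.25 6.61] T [-0.05 -0.09 -0.02] gw 0.156 yawY 2.55 q [-0.98  0.02  0.37  1.96 -0.01  1.16 -0.57]
t 4.75 pos [0.4045 0.2349 0.2403] F [0.21 0.47 5.6 ] T [-0.05 -0.02  0.03] gw 0.159 yawY 2.55 q [-0.98  0.02  0.37  1.96 -0.01  1.16 -0.57]
```

View pics/w2.png

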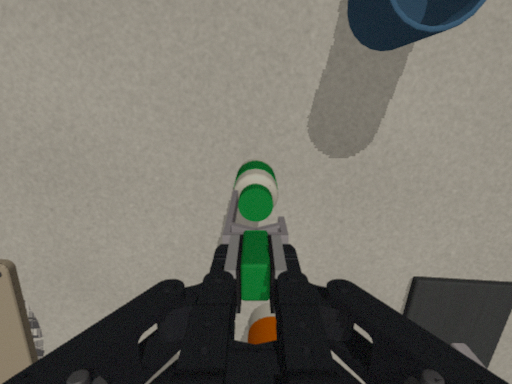

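>>> arm_command(moves=[[[1,-0.4,0,0,0],[1,-0.8,0,0,0],[1,-0.9,0,0,3.55],[1,-0.9,0.3,0.1,0],[1,-0.9,0.6,0.3,0],[1,-0.5,0.9,0.4,0],[1,-0.28,0.95,0.4,0],[1,0,0.95,0.4,0],[1,0,0.95,0.4,0],[1,0,0.95,0.4,0],[1,0,0.9,0.4,0],[1,0,0.7,0.34,0]]])

```text
clock: 5.75
position: [0.5839, 0.1522, 0.3567]
ee_rot: [-0.504, -0.496, 0.505, -0.496]
ft_force: [0.0, 0.1, -0.6]
grip_width: 0.153
```

>>> arm_command(moves=[[[1,0,0.5,0,0],[1,0,0.18,0,0],[1,0,0,0,0],[1,0,0,0,0]]])

```text
clock: 6.08
position: [0.5993, 0.1533, 0.3567]
ee_rot: [-0.504, -0.496, 0.504, -0.496]
ft_force: [-0.7, 0.2, -1.9]
grip_width: 0.154
```

```bash
python3 - <<'E'
from h import *
st()
k=KP('wrist'); im=manip.camera('wrist'); cv2.imwrite('pics/w3.png',im[:,:,::-1])
st()
im=manip.camera('scene'); cv2.imwrite('pics/s3.png',cv2.resize(im[110:310,170:400,::-1],None,fx=3,fy=3,interpolation=2))
F=[]
for i in range(6): manip.camera('top'); F.append(manip.get_obs()['ft_force'])
print(np.mean(F,0),np.std(F,0)); st()
E
```

```text
t 6.08 pos [0.5993 0.1533 0.3567] F [-0.72  0.25 -1.89] T [-0.01  0.03  0.01] gw 0.154 yawY -0.96 q [-0.74  0.32  0.54  1.42 -0.16  1.45 -0.22]
t 6.13 pos [0.5991 0.1534 0.3569] F [-0.22 -0.05 -1.86] T [-0.03 -0.01 -0.03] gw 0.157 yawY -0.94 q [-0.74  0.32  0.54  1.42 -0.16  1.45 -0.22]
[-0.33469432  0.1459501  -1.3732294 ] [0.53564154 0.6993225  0.55204051]
t 6.48 pos [0.5996 0.153  0.3571] F [-0.15  0.56 -1.38] T [ 0.03 -0.03 -0.06] gw 0.156 yawY -0.98 q [-0.74  0.32  0.54  1.42 -0.16  1.45 -0.22]
```

View pics/w3.png

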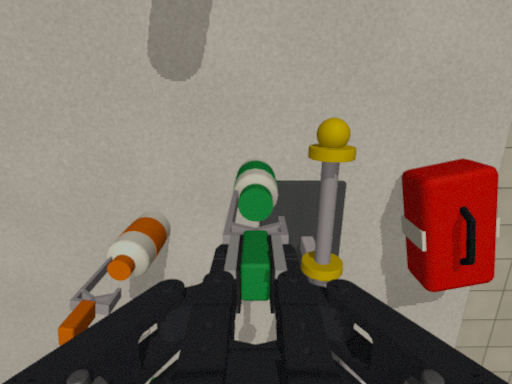

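View pics/s3.png

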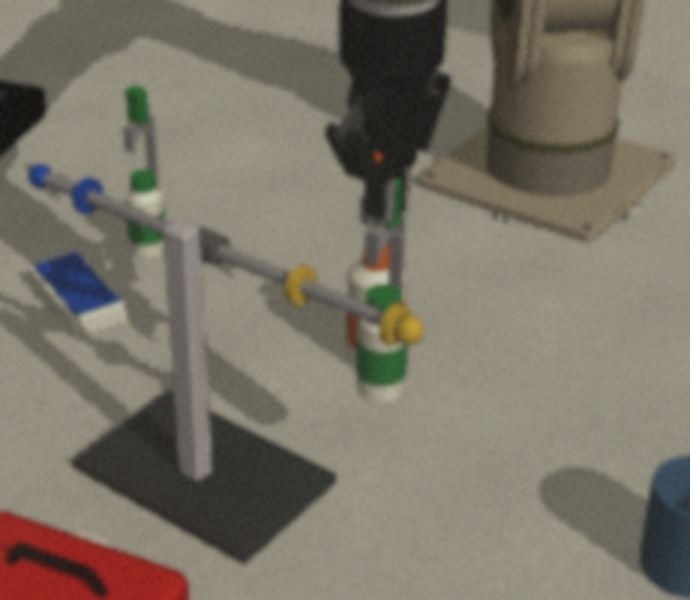

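```bash
python3 - <<'E'
from h import *
k=KP('wrist')
for n,p in [('ball',(334,133)),('outer',(332,153)),('outer inner-face',(331,158)),('inner outer-face',(323,257)),('inner',(322,266))]:
    print(n,atz('wrist',(p[1],p[0]),.23,k).round(4))
print(proj('wrist',(0.5995,.1535,.190),k))
E
python3 - <<'E'
import cv2
a=cv2.imread('pics/w3.png')[110:290,200:360]; cv2.imwrite('pics/w3z.png',cv2.resize(a,None,fx=3.3,fy=3.3,interpolation=cv2.INTER_CUBIC))
E
```

```text
ball [0.6541 0.2092 0.23  ]
outer [0.6537 0.1956 0.23  ]
outer inner-face [0.6532 0.1922 0.23  ]
inner outer-face [0.652  0.1143 0.23  ]
inner [0.6517 0.1063 0.23  ]
[194.09866611 254.58819183]
```

View pics/w3z.png

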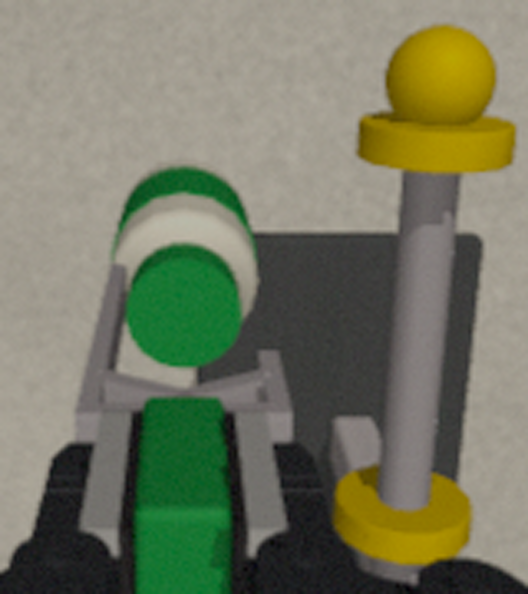

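>>> arm_command(moves=[[[1,0,0.2,0,0],[1,0,0.5,0,0],[1,0,0.6,0,0],[1,0,0.5,0,0],[1,0,0.24,0,0],[1,0.3,0,0,0],[1,0.35,0,0,0],[1,0.15,0,0,0],[1,0,0,0,0]]])

```text
clock: 7.23
position: [0.6499, 0.1521, 0.3353]
ee_rot: [-0.504, -0.496, 0.505, -0.495]
ft_force: [-0.2, -0.1, -1.5]
grip_width: 0.155
```

```bash
python3 - <<'E'
from h import *
st()
k=KP('wrist'); im=manip.camera('wrist'); cv2.imwrite('pics/w4.png',cv2.resize(im[100:300,150:350,::-1],None,fx=2.8,fy=2.8,interpolation=2))
st()
im=manip.camera('scene'); cv2.imwrite('pics/s4.png',cv2.resize(im[110:310,170:400,::-1],None,fx=3,fy=3,interpolation=2))
st()
E
```

```text
t 7.23 pos [0.6499 0.1521 0.3353] F [-0.21 -0.08 -1.46] T [-0.01  0.01 -0.01] gw 0.155 yawY -0.98 q [-0.67  0.45  0.54  1.31 -0.23  1.45 -0.17]
t 7.28 pos [0.6501 0.1521 0.3362] F [-0.28  0.3  -0.39] T [-0.03 -0.   -0.01] gw 0.157 yawY -0.97 q [-0.67  0.45  0.54  1.31 -0.23  1.45 -0.17]
t 7.33 pos [0.6504 0.1521 0.3369] F [-0.39 -0.6  -0.97] T [-0.05  0.01  0.03] gw 0.154 yawY -0.98 q [-0.67  0.45  0.54  1.31 -0.23  1.45 -0.17]
```

View pics/w4.png

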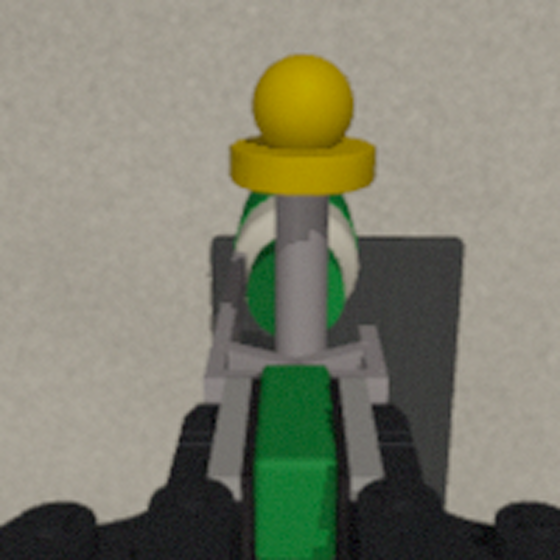

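View pics/s4.png

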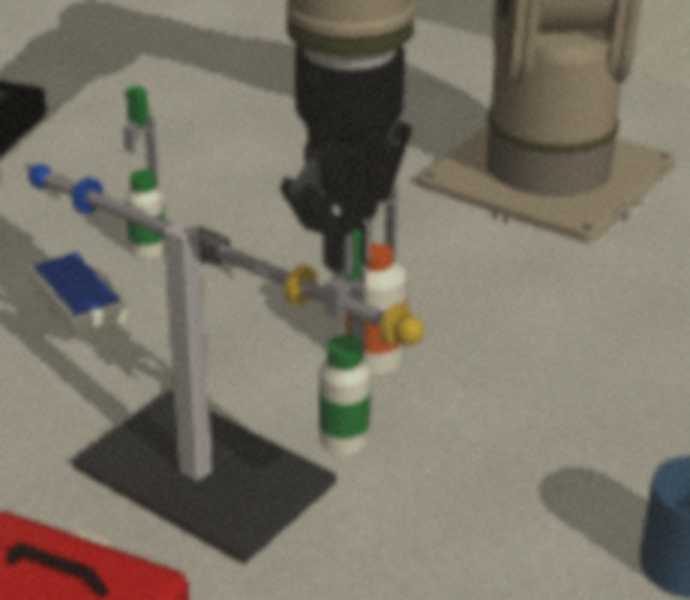

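The bar at column 300 is centred under the V roof (200–385), between the lip and the spine. Now I lower gently.

>>> arm_command(moves=[[[1,0.1,0,0,0],[1,0.1,0,0,0],[1,0.1,0,0,0],[1,0.1,0,0,0],[1,0.1,0,0,0],[1,0.1,0,0,0],[1,0.1,0,0,0],[1,0.1,0,0,0],[1,0.08,0,0,0],[1,0,0,0,0],[1,0,0,0,0]]])

```text
clock: 8.25
position: [0.6508, 0.1519, 0.3149]
ee_rot: [0.504, 0.496, -0.504, 0.496]
ft_force: [-0.7, -0.7, -0.2]
grip_width: 0.155
```

```bash
cat >> h.py <<'E'
def avg(n=6,pic=None,cam='wrist',save=None):
    F=[];T=[];P=[]
    for i in range(n):
        im=manip.camera(cam); o=manip.get_obs(); F.append(o['ft_force']);T.append(o['torque']);P.append(o['position'])
    print('t',round(o['clock'],2),'F',np.mean(F,0).round(2),'T',np.mean(T,0).round(3),'pos',np.mean(P,0).round(4))
    if save: cv2.imwrite('pics/'+save,im[:,:,::-1])
    return im
E
python3 -c "
from h import *
avg(6,save='w5.png')"
```

```text
t 8.55 F [-0.5  -0.26 -0.06] T [-0.091  0.11   0.014] pos [0.6509 0.1519 0.3151]
```

View pics/w5.png

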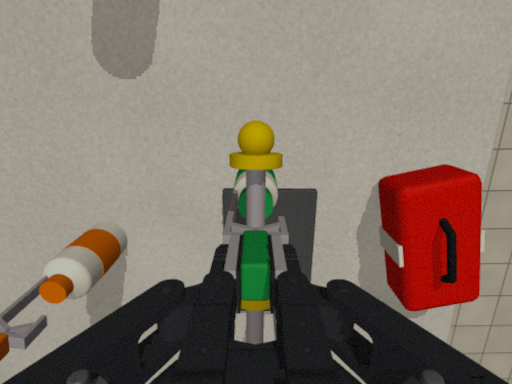

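>>> arm_command(moves=[[[1,0,0,-0.12,0],[1,0,0,-0.12,0],[1,0,0,-0.12,0],[1,0,0,-0.12,0],[1,0,0,-0.12,0],[1,0,0,-0.12,0],[1,0,0,-0.12,0],[1,0,0,-0.12,0],[1,0,0,-0.12,0],[1,0,0,0,0]]])

```text
clock: 9.38
position: [0.6513, 0.1799, 0.3148]
ee_rot: [0.504, 0.496, -0.504, 0.496]
ft_force: [0.2, 0.2, -0.1]
grip_width: 0.158
```

```bash
python3 -c "
from h import *
avg(5,save='w6.png')"
```

```text
t 9.63 F [ 0.23  0.71 -0.07] T [ 0.143 -0.106 -0.004] pos [0.6513 0.1792 0.3149]
```

View pics/w6.png

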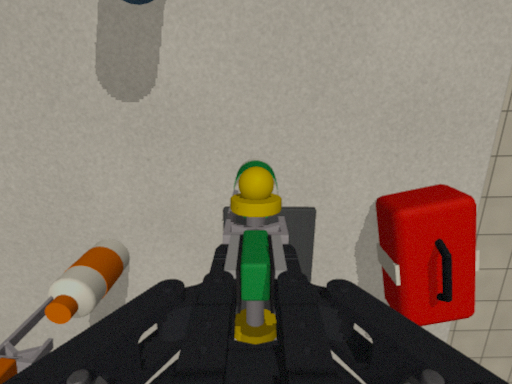

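>>> arm_command(moves=[[[1,0,0,-0.06,0],[1,0,0,-0.06,0],[1,0,0,0,0]]])

```text
clock: 9.88
position: [0.6514, 0.1821, 0.3149]
ee_rot: [0.504, 0.496, -0.504, 0.496]
ft_force: [1.1, 0.2, -0.3]
grip_width: 0.156
```

```bash
python3 -c "
from h import *
avg(4)
im=avg(1,cam='scene')
cv2.imwrite('pics/s7.png',cv2.resize(im[110:310,170:400,::-1],None,fx=3,fy=3,interpolation=2))"
```

```text
t 10.08 F [ 0.2   0.61 -0.6 ] T [ 0.119 -0.114  0.034] pos [0.6514 0.1821 0.3149]
t 10.13 F [-0.01  0.78 -1.08] T [ 0.128 -0.092  0.02 ] pos [0.6514 0.182  0.3149]
```

View pics/s7.png

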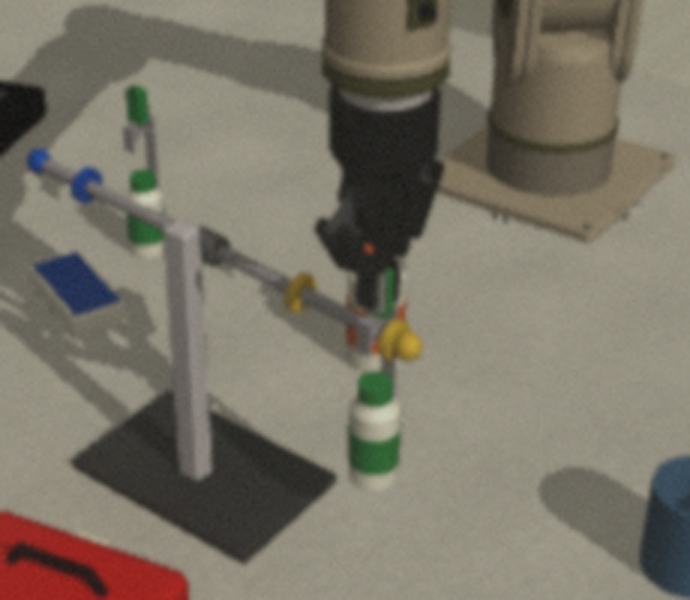

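>>> arm_command(moves=[[[1,0,0,-0.04,0],[1,0,0,-0.04,0],[1,0,0,0,0]]])

```text
clock: 10.38
position: [0.6514, 0.1841, 0.3149]
ee_rot: [0.504, 0.496, -0.504, 0.496]
ft_force: [1.4, -0.1, -1.0]
grip_width: 0.154
```

```bash
python3 -c "
from h import *
avg(4,save='w8.png')"
```

```text
t 10.58 F [ 0.38  0.77 -0.71] T [ 0.046 -0.104  0.004] pos [0.6514 0.184  0.3149]
```

View pics/w8.png

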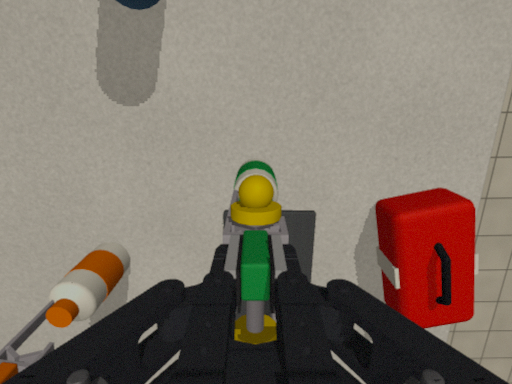

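>>> arm_command(moves=[[[1,0,0,-0.04,0],[1,0,0,-0.04,0],[1,0,0,0,0]]])

```text
clock: 10.83
position: [0.6514, 0.1861, 0.3149]
ee_rot: [0.504, 0.496, -0.504, 0.496]
ft_force: [-0.1, -0.4, -0.7]
grip_width: 0.157
```

```bash
python3 -c "
from h import *
avg(4,save='w9.png')"
```

```text
t 11.03 F [ 0.32  0.03 -0.67] T [ 0.062 -0.092  0.013] pos [0.6514 0.1861 0.3149]
```

>>> arm_command(moves=[[[1,0,0,-0.02,0],[1,0,0,-0.02,0],[1,0,0,0,0]]])

```text
clock: 11.28
position: [0.6515, 0.1869, 0.3149]
ee_rot: [0.504, 0.496, -0.504, 0.496]
ft_force: [1.3, -0.3, -1.1]
grip_width: 0.159
```

```bash
python3 -c "
from h import *
avg(4,save='w10.png')"
```

```text
t 11.48 F [ 0.1  -0.34 -0.82] T [-0.047 -0.149  0.008] pos [0.6515 0.1869 0.3149]
```

View pics/w10.png

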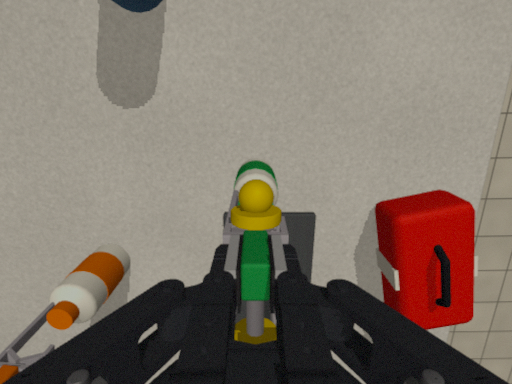

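>>> arm_command(moves=[[[1,0,0,-0.02,0],[1,0,0,-0.02,0],[1,0,0,0,0]]])

```text
clock: 11.73
position: [0.6515, 0.1875, 0.3149]
ee_rot: [-0.504, -0.495, 0.505, -0.496]
ft_force: [0.1, -0.8, -1.3]
grip_width: 0.152
```

```bash
python3 -c "
from h import *
avg(4,save='w11.png')"
```

```text
t 11.93 F [ 0.2  -2.13 -0.24] T [-0.539  0.002 -0.018] pos [0.6515 0.1876 0.3149]
```

>>> arm_command(moves=[[[1,0,0,-0.01,0],[1,0,0,0,0],[1,0,0,0,0]]])

```text
clock: 12.18
position: [0.6515, 0.1877, 0.3149]
ee_rot: [-0.504, -0.495, 0.505, -0.496]
ft_force: [-0.5, -3.5, -0.3]
grip_width: 0.16
```

```bash
python3 -c "
from h import *
avg(5,save='w12.png')"
```

```text
t 12.43 F [-0.31 -4.26 -0.09] T [-1.048  0.063 -0.031] pos [0.6515 0.1878 0.3149]
```

View pics/w12.png

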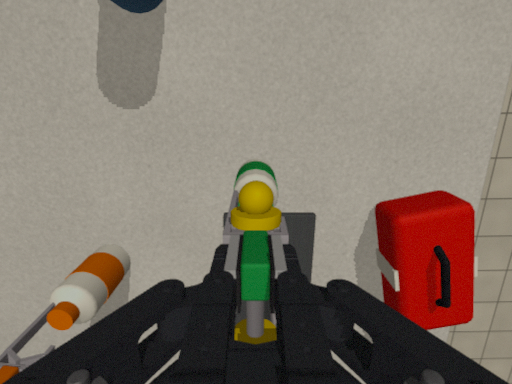

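>>> arm_command(moves=[[[1,0,0,0.08,0],[1,0,0,0.08,0],[1,0.04,0,0,0],[1,0.06,0,0,0],[1,0.06,0,0,0],[1,0.06,0,0,0],[1,0.06,0,0,0],[1,0.04,0,0,0],[1,0,0,0,0],[1,0,0,0,0]]])

```text
clock: 13.27
position: [0.6514, 0.1843, 0.3069]
ee_rot: [0.504, 0.496, -0.504, 0.496]
ft_force: [0.2, 0.9, 0.5]
grip_width: 0.152
```

```bash
python3 -c "
from h import *
avg(5,save='w13.png')
im=avg(1,cam='scene')
cv2.imwrite('pics/s13.png',cv2.resize(im[110:310,170:400,::-1],None,fx=3,fy=3,interpolation=2))"
```

```text
t 13.52 F [1.16 0.51 0.  ] T [ 0.112 -0.178  0.006] pos [0.6514 0.1842 0.307 ]
t 13.57 F [-0.44  0.81 -0.51] T [ 0.072 -0.17  -0.03 ] pos [0.6514 0.1842 0.3069]
```

View pics/s13.png

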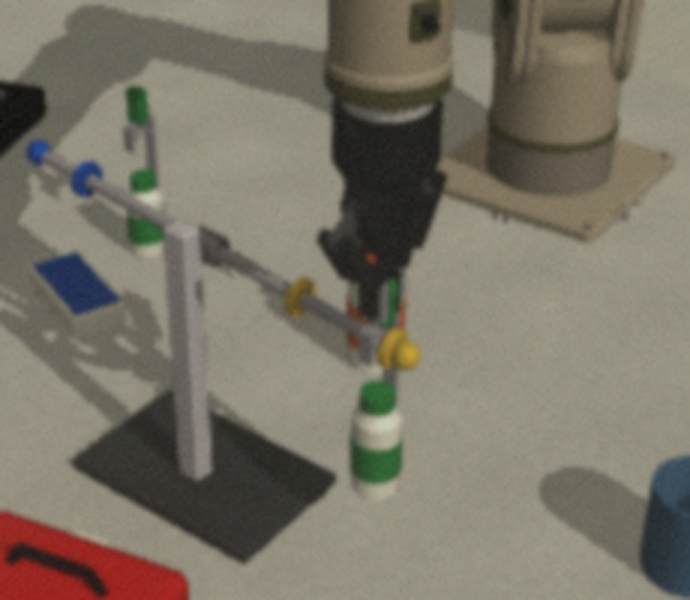

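View pics/w13.png

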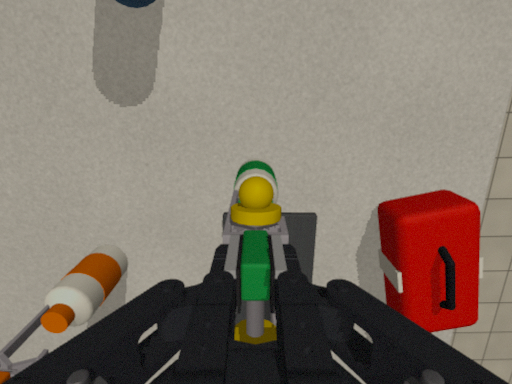

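```bash
cat >> h.py <<'E'
def tilt(y,b,sc=3.,r0=110,c0=170):
    P0=np.array([.6471,.0152]); u=np.array([.018,1.]);u/=np.linalg.norm(u); n=np.array([u[1],-u[0]])
    q=[]
    for p in (y,b):
        o,d=ray('scene',(r0+(p[1]+.5)/sc-.5,c0+(p[0]+.5)/sc-.5))
        s=((P0-o[:2])@n)/(d[:2]@n); X=o+s*d; q.append([(X[:2]-P0)@u,X[2]])
    q=np.array(q); print(q.round(4).tolist(),'tilt',np.arctan2(q[0,1]-q[1,1],q[0,0]-q[1,0]).round(4))
E
python3 -c "
from h import *
tilt((405,353),(38,152)); tilt((408,345),(38,160)); tilt((411,329),(40,175))"
```

```text
[[0.1919, 0.2077], [-0.1932, 0.2556]] tilt -0.1238
[[0.1942, 0.2161], [-0.1945, 0.2473]] tilt -0.0802
[[0.1962, 0.2314], [-0.1942, 0.2324]] tilt -0.0025
```

>>> arm_command(moves=[[[0.8,0.02,0,0,0],[0.7,0,0,0,0],[0.6,0,0,0,0],[0.5,0,0,0,0],[0.4,0,0,0,0],[0.3,0,0,0,0],[0.2,0,0,0,0],[0.2,0,0,0,0]]])

```text
clock: 14.23
position: [0.6514, 0.1842, 0.3064]
ee_rot: [0.504, 0.496, -0.504, 0.496]
ft_force: [0.1, 0.3, -1.3]
grip_width: 0.799
```

```bash
python3 -c "
from h import *
avg(1,save='w14.png')
im=avg(1,cam='scene')
cv2.imwrite('pics/s14.png',cv2.resize(im[110:310,170:400,::-1],None,fx=3,fy=3,interpolation=2));st()"
```

```text
t 14.28 F [0.03 0.52 0.28] T [ 0.03   0.063 -0.015] pos [0.6514 0.1842 0.3064]
t 14.33 F [ 0.96 -0.51  0.26] T [-0.013  0.043  0.016] pos [0.6514 0.1842 0.3064]
t 14.33 pos [0.6514 0.1842 0.3064] F [ 0.96 -0.51  0.26] T [-0.01  0.04  0.02] gw 0.8 yawY -1.0 q [-0.7   0.48  0.52  1.33 -0.24  1.4  -0.21]
```

View pics/s14.png

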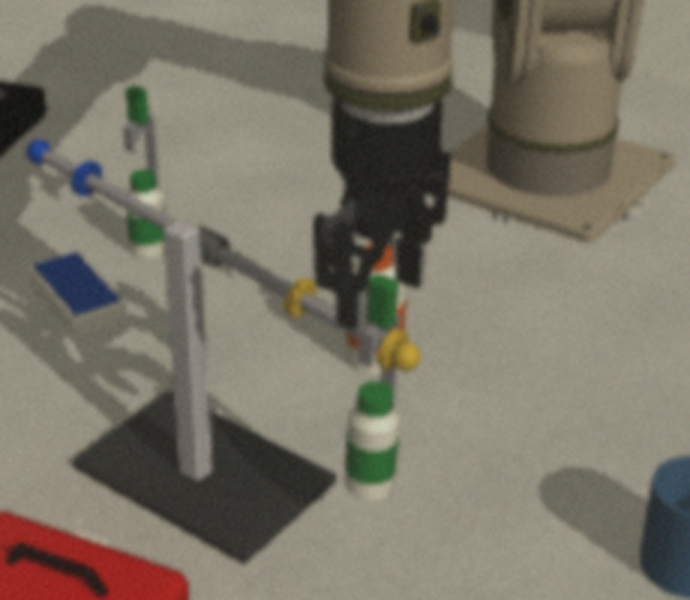

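View pics/w14.png

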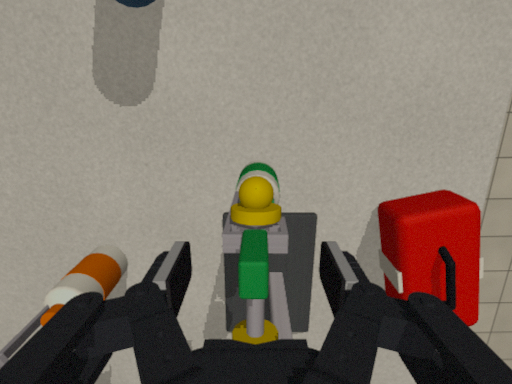

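>>> arm_command(moves=[[[0,-0.3,0,0,0],[0,-0.8,0,0,0],[0,-0.9,0,0,0],[0,-0.2,-0.5,0.3,0],[0,0,-0.9,0.6,0],[0,0,-0.95,0.7,0],[0,0,-0.95,0.7,0],[0,0,-0.95,0.7,0],[0,0,-0.95,0.7,0],[0,0,-0.95,0.7,0],[0,0,-0.95,0.7,0],[0,0,-0.95,0.7,0]]])

```text
clock: 15.33
position: [0.4466, 0.0417, 0.3619]
ee_rot: [0.505, 0.496, -0.504, 0.496]
ft_force: [0.0, 0.1, 1.2]
grip_width: 1.0
```

>>> arm_command(moves=[[[0,0.3,-0.65,0.1,0],[0,0.4,0,0,0],[0,0,0,0,0],[0,0,0,0,0]]])

```text
clock: 15.67
position: [0.4316, 0.0406, 0.3441]
ee_rot: [0.504, 0.496, -0.504, 0.496]
ft_force: [0.2, 0.7, -0.3]
grip_width: 1.002
```

```bash
python3 - <<'E'
from h import *
st()
k=KP('wrist'); im=manip.camera('wrist'); np.save('k2.npy',np.array(k[3])); 
cv2.imwrite('pics/w15.png',im[:,:,::-1]); cv2.imwrite('pics/w15z.png',cv2.resize(im[120:270,180:330,::-1],None,fx=4,fy=4,interpolation=2))
im=avg(1,cam='scene')
cv2.imwrite('pics/s15.png',cv2.resize(im[110:310,170:400,::-1],None,fx=3,fy=3,interpolation=2));st()
E
```

```text
t 15.67 pos [0.4316 0.0406 0.3441] F [ 0.24  0.7  -0.28] T [-0.02  0.03  0.  ] gw 1.002 yawY -0.99 q [-0.78 -0.17  0.53  1.89  0.09  1.4  -0.3 ]
t 15.77 F [ 0.35 -0.94 -0.3 ] T [0.014 0.006 0.029] pos [0.4321 0.0408 0.3444]
t 15.77 pos [0.4321 0.0408 0.3444] F [ 0.35 -0.94 -0.3 ] T [0.01 0.01 0.03] gw 1.001 yawY -0.99 q [-0.78 -0.17  0.53  1.89  0.09  1.4  -0.3 ]
```

View pics/w15z.png

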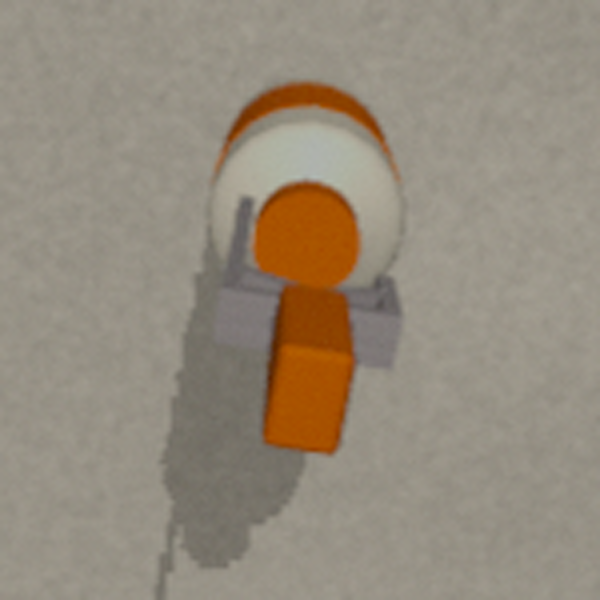

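View pics/s15.png

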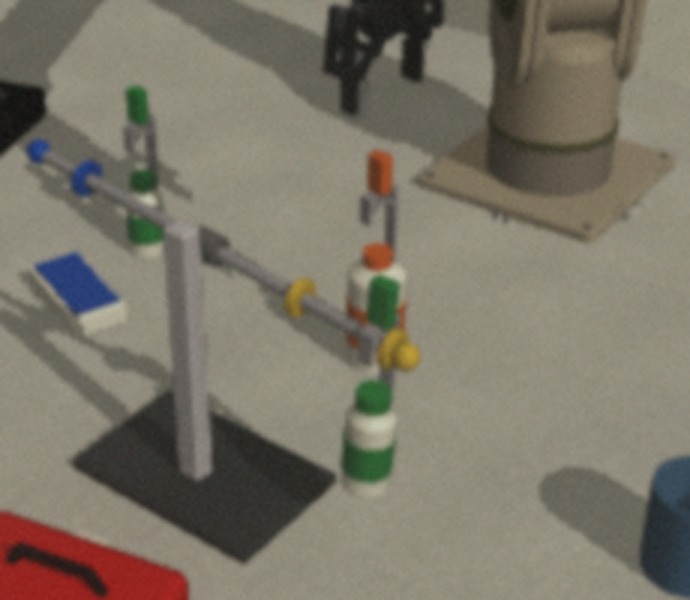

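```bash
python3 - <<'E'
from h import *
tilt((405,355),(38,151))
k=list(KP('wrist'));k[3]=np.load('k2.npy')
top('wrist',k,[(180+(x+.5)/4-.5,120+(y+.5)/4-.5) for x,y in [(276,343),(353,352),(335,453),(264,442)]],.228)
top('wrist',k,[(180+(x+.5)/4-.5,120+(y+.5)/4-.5) for x,y in [(253,232),(358,232),(358,232),(253,232)]],.125)
E
```

```text
[[0.1919, 0.2059], [-0.1931, 0.2567]] tilt -0.1311
corners [[0.4276, 0.0498], [0.4409, 0.0479], [0.4376, 0.0287], [0.425, 0.0311]] ctr [0.4328 0.0394]
x-edge len 0.0131 yaw -9.33  y-edge len 0.0192 yaw+90 -8.760000000000005
corners [[0.4193, 0.0422], [0.4466, 0.0417], [0.4466, 0.0417], [0.4193, 0.0422]] ctr [0.433 0.042]
x-edge len 0.0272 yaw -0.97  y-edge len 0.0 yaw+90 90.0
```

>>> arm_command(moves=[[[0,0.3,0.03,0.04,4],[0,0.8,0,0,4],[0,0.9,0,0,0],[0,0.7,0,0,0],[0,0.27,0,0,0],[1,0,0,0,0],[1,0,0,0,0],[1,0,0,0,0],[1,0,0,0,0],[1,0,0,0,0],[1,0,0,0,0],[1,0,0,0,0]]], force=40)

```text
clock: 16.77
position: [0.4325, 0.0395, 0.2703]
ee_rot: [0.538, 0.459, -0.537, 0.459]
ft_force: [0.2, 0.4, 4.9]
grip_width: 0.155
```

>>> arm_command(moves=[[[1,0,0,0,0],[1,0,0,0,0],[1,0,0,0,0]]])

```text
clock: 17.02
position: [0.4325, 0.0396, 0.2703]
ee_rot: [0.538, 0.459, -0.537, 0.459]
ft_force: [-0.1, -0.7, 6.2]
grip_width: 0.152
```

```bash
python3 - <<'E'
from h import *
avg(1,save='w16.png');st()
E
```

```text
t 17.07 F [0.98 0.08 6.44] T [ 0.066  0.089 -0.046] pos [0.4325 0.0395 0.2703]
t 17.07 pos [0.4325 0.0395 0.2703] F [0.98 0.08 6.44] T [ 0.07  0.09 -0.05] gw 0.156 yawY -9.0 q [-0.76 -0.11  0.54  2.01  0.06  1.23 -0.4 ]
```

View pics/w16.png

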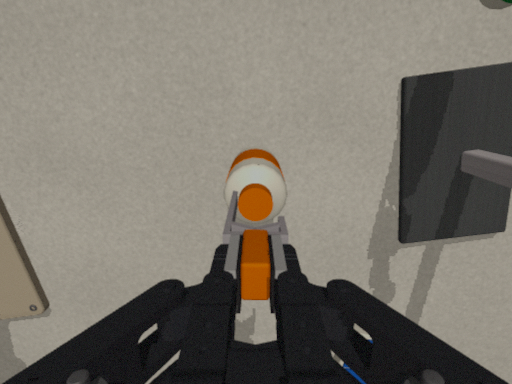

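>>> arm_command(moves=[[[1,-0.3,0,0,0],[1,-0.7,0,0,0],[1,-0.9,0,0,-4],[1,-0.9,0,0,-4],[1,-0.8,0.4,0.27,0],[1,-0.33,0.7,0.5,0],[1,0,0.9,0.6,0],[1,0,0.95,0.6,0],[1,0,0.95,0.6,0],[1,0,0.95,0.6,0],[1,0,0.8,0.5,0],[1,0,0.5,0.4,0]]])

```text
clock: 18.07
position: [0.5853, -0.0657, 0.3672]
ee_rot: [-0.504, -0.496, 0.505, -0.496]
ft_force: [-0.2, -0.3, -2.5]
grip_width: 0.158
```

>>> arm_command(moves=[[[1,0,0.23,0.2,0],[1,0,0,0,0],[1,0,0,0,0],[1,0,0,0,0]]])

```text
clock: 18.4
position: [0.5891, -0.0693, 0.368]
ee_rot: [0.504, 0.496, -0.504, 0.495]
ft_force: [0.0, -0.5, -2.4]
grip_width: 0.158
```

```bash
python3 - <<'E'
from h import *
avg(4,save='w17.png');k=KP('wrist')
im=avg(1,cam='scene');st()
cv2.imwrite('pics/s17.png',cv2.resize(im[110:310,170:400,::-1],None,fx=3,fy=3,interpolation=2))
for n,p in [('bar',(.647,-.07,.241)),('bar2',(.6462,-.13,.249))]: print(n,proj('wrist',p,k))
E
```

```text
t 18.6 F [-0.31 -0.1  -2.86] T [-0.003  0.022  0.005] pos [ 0.5892 -0.0693  0.3682]
t 18.65 F [-0.91  0.56 -2.61] T [-0.023  0.021 -0.058] pos [ 0.5894 -0.0695  0.3682]
t 18.65 pos [ 0.5894 -0.0695  0.3682] F [-0.91  0.56 -2.61] T [-0.02  0.02 -0.06] gw 0.155 yawY -0.95 q [-0.56  0.28  0.75  1.48 -0.19  1.46  0.18]
bar [211.38883408 332.86851509]
bar2 [287.3728863  329.29622073]
```

View pics/w17.png

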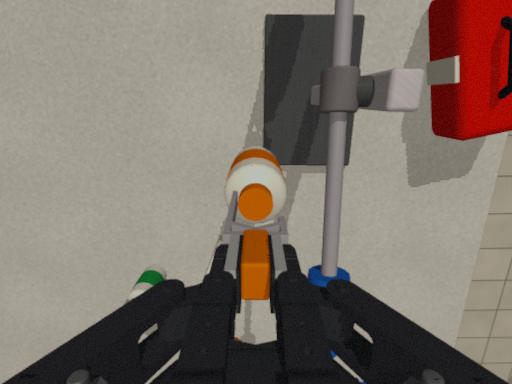

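View pics/s17.png

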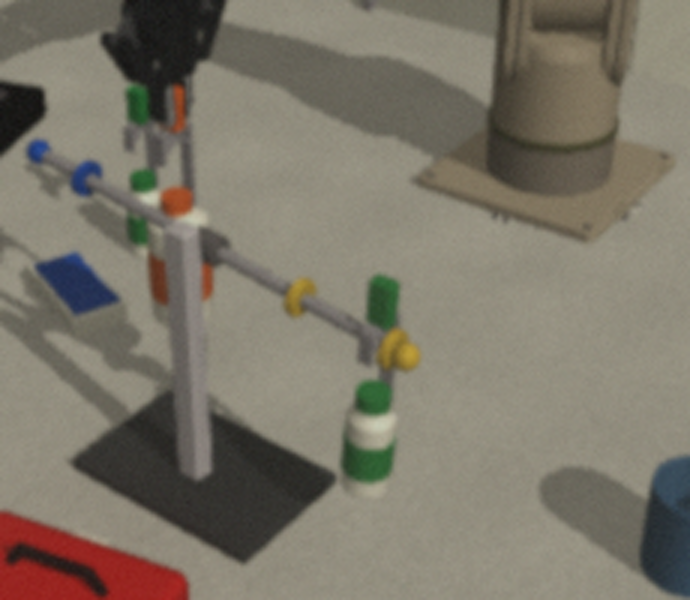

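>>> arm_command(moves=[[[1,0,0.3,0,0],[1,0,0.5,0,0],[1,0,0.6,0,0],[1,0,0.5,0,0],[1,0,0.3,0,0],[1,0,0.12,0,0],[1,0.3,0,0,0],[1,0.3,0,0,0],[1,0.2,0,0,0],[1,0,0,0,0]]])

```text
clock: 19.48
position: [0.6469, -0.0709, 0.3463]
ee_rot: [-0.504, -0.496, 0.505, -0.495]
ft_force: [0.0, 0.6, -3.9]
grip_width: 0.157
```

```bash
python3 - <<'E'
from h import *
avg(2,save='w18.png')
im=avg(1,cam='scene');st()
cv2.imwrite('pics/s18.png',cv2.resize(im[110:310,170:400,::-1],None,fx=3,fy=3,interpolation=2))
E
```

```text
t 19.58 F [-0.17 -0.22 -2.64] T [0.015 0.007 0.027] pos [ 0.6472 -0.0709  0.3475]
t 19.63 F [ 0.07 -0.53 -2.45] T [-0.017 -0.049 -0.023] pos [ 0.6475 -0.071   0.3481]
t 19.63 pos [ 0.6475 -0.071   0.3481] F [ 0.07 -0.53 -2.45] T [-0.02 -0.05 -0.02] gw 0.156 yawY -0.99 q [-0.47  0.44  0.73  1.35 -0.29  1.46  0.22]
```

View pics/w18.png

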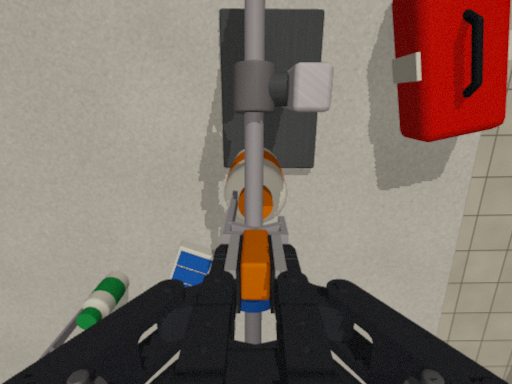

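View pics/s18.png

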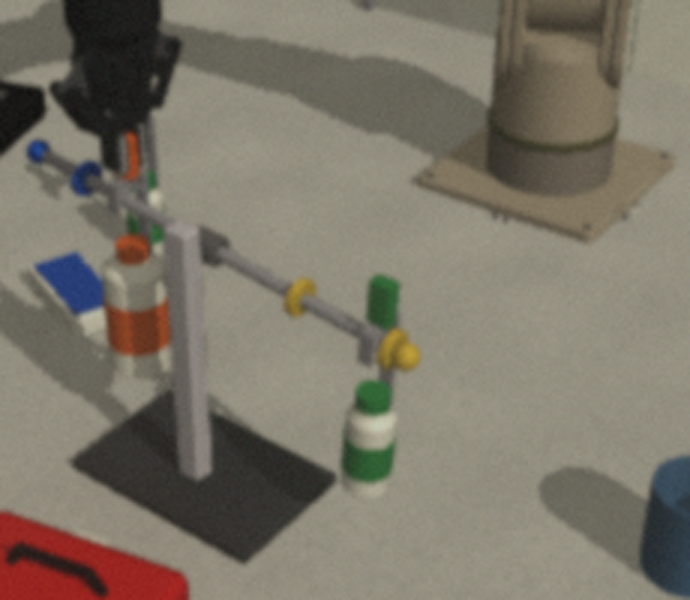

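>>> arm_command(moves=[[[1,0.08,0,0,0],[1,0.08,0,0,0],[1,0.08,0,0,0],[1,0.08,0,0,0],[1,0.08,0,0,0],[1,0.08,0,0,0],[1,0.08,0,0,0],[1,0.08,0,0,0],[1,0,0,0,0],[1,0,0,0,0]]])

```text
clock: 20.47
position: [0.6476, -0.0712, 0.3319]
ee_rot: [-0.504, -0.496, 0.504, -0.496]
ft_force: [-1.9, -1.0, -1.3]
grip_width: 0.155
```

```bash
python3 - <<'E'
from h import *
avg(4,save='w19.png')
im=avg(1,cam='scene');st()
cv2.imwrite('pics/s19.png',cv2.resize(im[110:310,170:400,::-1],None,fx=3,fy=3,interpolation=2))
E
```

```text
t 20.67 F [-1.79 -0.33 -1.01] T [-0.182  0.413 -0.029] pos [ 0.6476 -0.0711  0.332 ]
t 20.72 F [-1.94 -1.09 -0.22] T [-0.193  0.433 -0.072] pos [ 0.6477 -0.0712  0.332 ]
t 20.72 pos [ 0.6477 -0.0712  0.332 ] F [-1.94 -1.09 -0.22] T [-0.19  0.43 -0.07] gw 0.156 yawY -1.0 q [-0.47  0.44  0.73  1.37 -0.29  1.43  0.23]
```

View pics/s19.png

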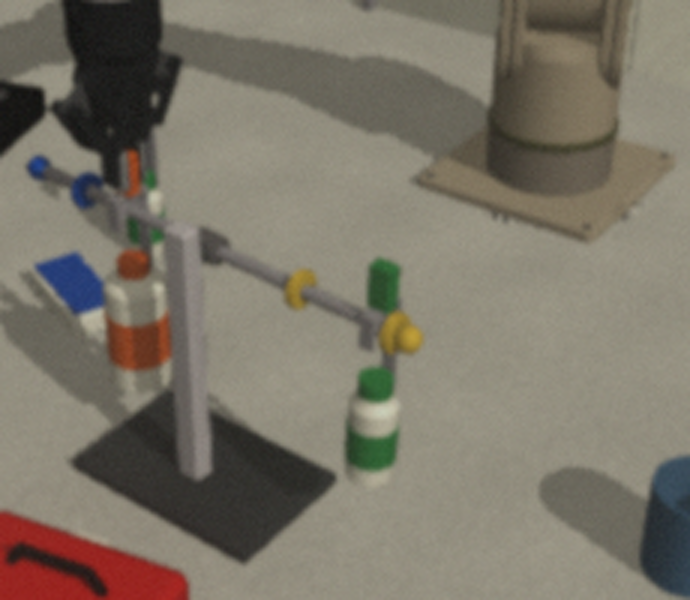

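View pics/w19.png

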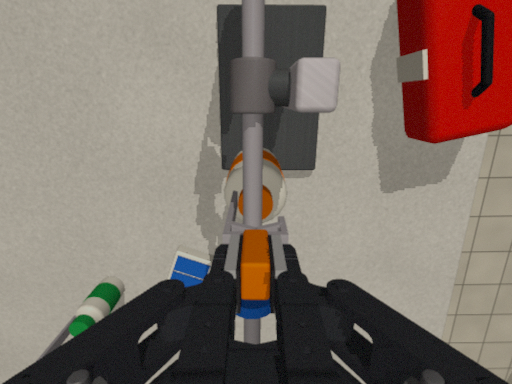

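>>> arm_command(moves=[[[1,0,-0.05,0.06,0],[1,0,0,0.12,0],[1,0,0,0.12,0],[1,0,0,0.12,0],[1,0,0,0.12,0],[1,0,0,0.12,0],[1,0,0,0.12,0],[1,0,0,0.12,0],[1,0,0,0.12,0],[1,0,0,0.12,0],[1,0,0,0.12,0],[1,0,0,0,0]]])

```text
clock: 21.72
position: [0.6458, -0.1036, 0.3319]
ee_rot: [-0.504, -0.495, 0.505, -0.496]
ft_force: [-0.9, -0.5, -1.4]
grip_width: 0.157
```

```bash
python3 - <<'E'
from h import *
avg(4,save='w20.png')
im=avg(1,cam='scene');st()
cv2.imwrite('pics/s20.png',cv2.resize(im[110:310,170:400,::-1],None,fx=3,fy=3,interpolation=2))
E
```

```text
t 21.92 F [-1.19 -0.46 -1.15] T [-0.205  0.231  0.009] pos [ 0.6458 -0.103   0.3319]
t 21.97 F [-1.04  0.31 -1.06] T [-0.228  0.236 -0.01 ] pos [ 0.6459 -0.1027  0.3319]
t 21.97 pos [ 0.6459 -0.1027  0.3319] F [-1.04  0.31 -1.06] T [-0.23  0.24 -0.01] gw 0.152 yawY -1.0 q [-0.43  0.45  0.73  1.37 -0.3   1.44  0.28]
```

View pics/s20.png

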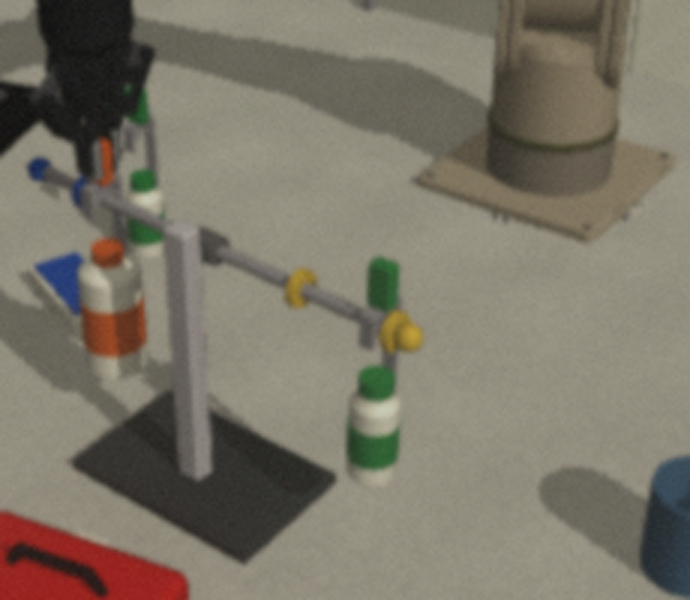

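View pics/w20.png

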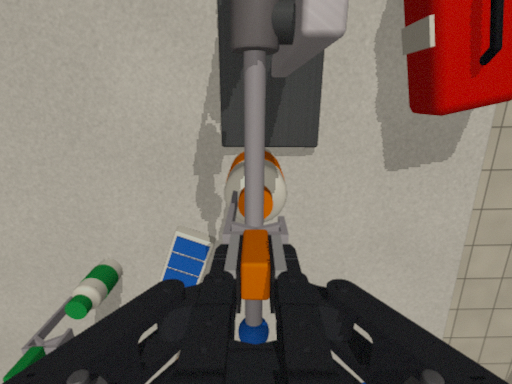

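>>> arm_command(moves=[[[1,0,-0.04,0.06,0],[1,0,0,0.06,0],[1,0,0,0,0]]])

```text
clock: 22.22
position: [0.6449, -0.1056, 0.332]
ee_rot: [0.504, 0.496, -0.504, 0.496]
ft_force: [0.7, 0.7, -1.6]
grip_width: 0.159
```

```bash
python3 - <<'E'
from h import *
avg(4)
E
```

```text
t 22.42 F [ 0.06  0.3  -1.37] T [ 0.003  0.046 -0.003] pos [ 0.6449 -0.1055  0.3319]
```

>>> arm_command(moves=[[[1,0,0,0.04,0],[1,0,0,0.04,0],[1,0,0,0,0]]])

```text
clock: 22.67
position: [0.6448, -0.1077, 0.3319]
ee_rot: [0.504, 0.496, -0.504, 0.496]
ft_force: [-0.1, 0.1, -0.5]
grip_width: 0.156
```

```bash
python3 - <<'E'
from h import *
avg(4)
E
```

```text
t 22.87 F [ 0.55  0.9  -1.25] T [ 0.05  -0.006  0.032] pos [ 0.6448 -0.1076  0.3319]
```

>>> arm_command(moves=[[[1,0,0,0.02,0],[1,0,0,0.02,0],[1,0,0,0,0]]])

```text
clock: 23.12
position: [0.6448, -0.1085, 0.3319]
ee_rot: [0.504, 0.496, -0.504, 0.496]
ft_force: [0.4, 0.9, -0.6]
grip_width: 0.158
```

```bash
python3 - <<'E'
from h import *
avg(4)
E
```

```text
t 23.32 F [ 0.33  0.56 -1.02] T [ 0.149 -0.05   0.01 ] pos [ 0.6448 -0.1085  0.3319]
```

>>> arm_command(moves=[[[1,0,0,0.02,0],[1,0,0,0.02,0],[1,0,0,0,0]]])

```text
clock: 23.57
position: [0.6448, -0.1097, 0.3319]
ee_rot: [0.504, 0.496, -0.504, 0.496]
ft_force: [-0.0, 0.6, -2.6]
grip_width: 0.155
```

```bash
python3 - <<'E'
from h import *
avg(4)
E
```

```text
t 23.77 F [-0.41  0.56 -1.35] T [ 0.08  -0.027  0.018] pos [ 0.6448 -0.1096  0.3319]
```

>>> arm_command(moves=[[[1,0,0,0.02,0],[1,0,0,0.02,0],[1,0,0,0,0]]])

```text
clock: 24.02
position: [0.6448, -0.1106, 0.3319]
ee_rot: [0.504, 0.496, -0.504, 0.496]
ft_force: [-0.5, 0.5, -1.2]
grip_width: 0.152
```

```bash
python3 - <<'E'
from h import *
avg(3)
E
```

```text
t 24.17 F [-0.06  0.47 -1.51] T [ 0.112 -0.04   0.017] pos [ 0.6448 -0.1106  0.3319]
```

>>> arm_command(moves=[[[1,0,0,0.02,0],[1,0,0,0.02,0],[1,0,0,0,0]]])

```text
clock: 24.42
position: [0.6448, -0.1114, 0.3318]
ee_rot: [0.504, 0.496, -0.504, 0.496]
ft_force: [0.0, 1.2, -0.8]
grip_width: 0.158
```

```bash
python3 - <<'E'
from h import *
avg(3)
E
```

```text
t 24.57 F [ 0.05  1.21 -1.67] T [ 0.349 -0.002  0.038] pos [ 0.6448 -0.1114  0.3318]
```

Contact is beginning: Tx rose to 0.35. I take half-millimetre steps now.

>>> arm_command(moves=[[[1,0,0,0.02,0],[1,0,0,0,0],[1,0,0,0,0]]])

```text
clock: 24.82
position: [0.6448, -0.1115, 0.3318]
ee_rot: [0.504, 0.496, -0.504, 0.496]
ft_force: [-0.4, 4.3, -1.5]
grip_width: 0.158
```

```bash
python3 - <<'E'
from h import *
avg(3)
E
```

```text
t 24.97 F [ 0.14  4.55 -1.85] T [ 0.982  0.059 -0.017] pos [ 0.6448 -0.1115  0.3318]
```

>>> arm_command(moves=[[[1,0,0,-0.08,0],[1,0,0,-0.08,0],[1,0.04,0,0,0],[1,0.06,0,0,0],[1,0.07,0,0,0],[1,0.07,0,0,0],[1,0.07,0,0,0],[1,0.07,0,0,0],[1,0.06,0,0,0],[1,0,0,0,0],[1,0,0,0,0]]])

```text
clock: 25.88
position: [0.6448, -0.1082, 0.3209]
ee_rot: [-0.504, -0.496, 0.504, -0.496]
ft_force: [0.3, -1.4, 0.3]
grip_width: 0.16
```

```bash
python3 - <<'E'
from h import *
avg(4,save='w21.png')
im=avg(1,cam='scene');st()
cv2.imwrite('pics/s21.png',cv2.resize(im[110:310,170:400,::-1],None,fx=3,fy=3,interpolation=2))
E
```

```text
t 26.08 F [-0.75 -1.82  0.16] T [-0.437  0.048  0.002] pos [ 0.6448 -0.1081  0.321 ]
t 26.13 F [-0.42 -2.55  0.08] T [-0.445  0.061  0.041] pos [ 0.6448 -0.1081  0.321 ]
t 26.13 pos [ 0.6448 -0.1081  0.321 ] F [-0.42 -2.55  0.08] T [-0.44  0.06  0.04] gw 0.154 yawY -1.0 q [-0.42  0.46  0.73  1.38 -0.3   1.41  0.29]
```

View pics/s21.png

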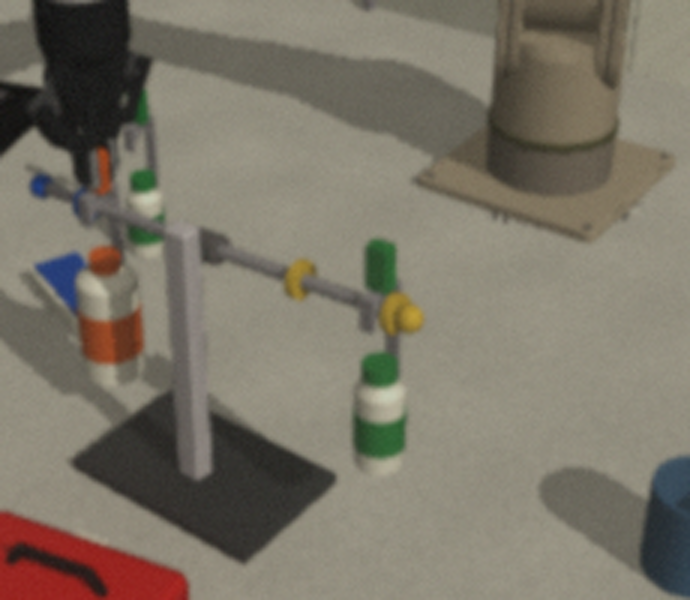

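>>> arm_command(moves=[[[1,0,0,0.03,0],[0.8,0,0,0,0],[0.75,0,0,0,0],[0.65,0,0,0,0],[0.55,0,0,0,0],[0.4,0,0,0,0],[0.3,0,0,0,0],[0.2,0,0,0,0],[0.2,0,0,0,0]]])

```text
clock: 26.88
position: [0.6448, -0.1088, 0.3209]
ee_rot: [0.504, 0.496, -0.504, 0.496]
ft_force: [-0.6, 0.4, -0.1]
grip_width: 0.799
```

```bash
python3 - <<'E'
from h import *
avg(1,save='w22.png')
im=avg(1,cam='scene');st()
cv2.imwrite('pics/s22.png',cv2.resize(im[110:310,170:400,::-1],None,fx=3,fy=3,interpolation=2))
E
```

```text
t 26.93 F [ 0.93 -0.44  0.43] T [-0.007  0.046  0.038] pos [ 0.6448 -0.1087  0.3209]
t 26.98 F [-0.12  0.07 -0.26] T [-0.017  0.025 -0.012] pos [ 0.6448 -0.1088  0.3209]
t 26.98 pos [ 0.6448 -0.1088  0.3209] F [-0.12  0.07 -0.26] T [-0.02  0.03 -0.01] gw 0.795 yawY -1.0 q [-0.42  0.46  0.73  1.38 -0.3   1.41  0.29]
```

View pics/s22.png

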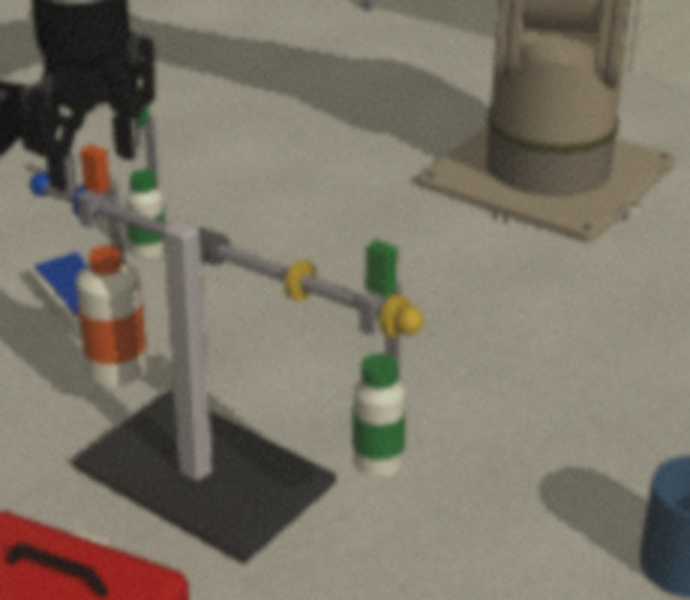

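View pics/w22.png

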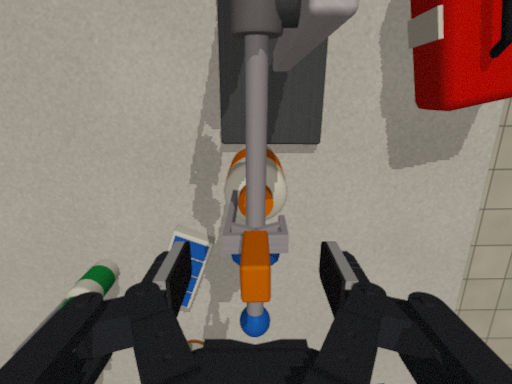

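>>> arm_command(moves=[[[0,-0.3,0,0,0],[0,-0.8,0,0,0],[0,-0.9,0,0,0],[0,-0.2,-0.5,0.3,0],[0,0,-0.9,0.6,0],[0,0,-0.95,0.75,0],[0,0,-0.95,0.75,0],[0,0,-0.95,0.75,0],[0,0,-0.95,0.75,0],[0,0,-0.95,0.75,0],[0,0,-0.95,0.75,0],[0,0,-0.95,0.75,0]]])

```text
clock: 27.98
position: [0.4396, -0.26, 0.3764]
ee_rot: [0.505, 0.495, -0.504, 0.496]
ft_force: [0.4, -0.4, -0.1]
grip_width: 1.001
```

>>> arm_command(moves=[[[0,0.8,-0.9,0.6,0],[0,0.7,-0.4,0.3,0],[0,0.4,0,0,0],[0,0,0,0,0],[0,0,0,0,0]]])

```text
clock: 28.4
position: [0.4087, -0.2803, 0.3289]
ee_rot: [0.504, 0.496, -0.504, 0.496]
ft_force: [-0.3, -0.3, 0.6]
grip_width: 0.997
```

```bash
python3 - <<'E'
from h import *
st()
k=KP('wrist'); im=manip.camera('wrist'); np.save('k3.npy',np.array(k[3])); 
cv2.imwrite('pics/w23.png',im[:,:,::-1]); cv2.imwrite('pics/w23z.png',cv2.resize(im[120:270,180:330,::-1],None,fx=4,fy=4,interpolation=2))
im=avg(1,cam='scene')
cv2.imwrite('pics/s23.png',cv2.resize(im[110:310,170:400,::-1],None,fx=3,fy=3,interpolation=2));st()
E
```

```text
t 28.4 pos [ 0.4087 -0.2803  0.3289] F [-0.27 -0.34  0.65] T [ 0.02 -0.02  0.04] gw 0.997 yawY -0.95 q [-0.36 -0.    0.89  1.79  0.    1.35  0.51]
t 28.5 F [0.43 0.65 0.76] T [ 0.033 -0.06   0.074] pos [ 0.4092 -0.2804  0.3293]
t 28.5 pos [ 0.4092 -0.2804  0.3293] F [0.43 0.65 0.76] T [ 0.03 -0.06  0.07] gw 1.001 yawY -0.91 q [-0.36 -0.    0.89  1.79  0.    1.35  0.51]
```

View pics/w23z.png

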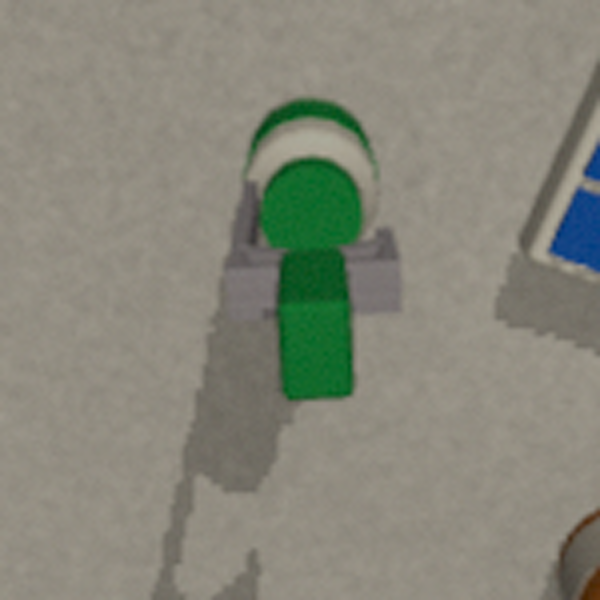

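View pics/s23.png

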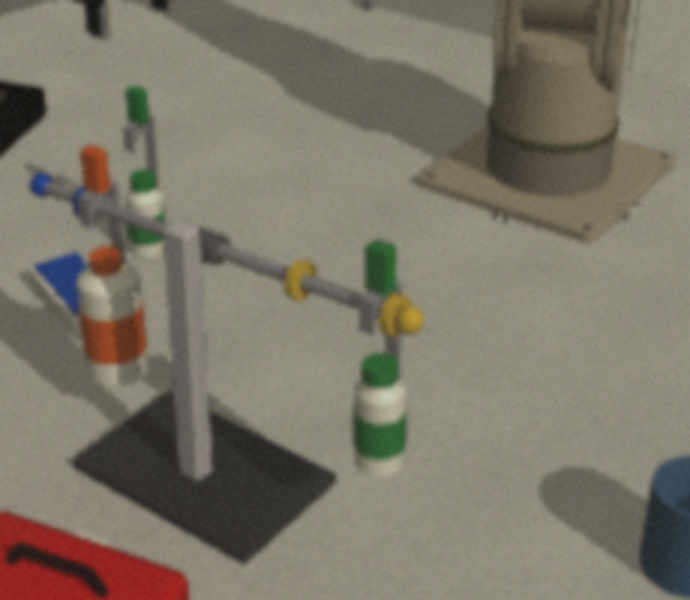

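```bash
python3 - <<'E'
from h import *
tilt((411,320),(41,184))
k=list(KP('wrist'));k[3]=np.load('k3.npy')
top('wrist',k,[(180+(x+.5)/4-.5,120+(y+.5)/4-.5) for x,y in [(278,304),(348,301),(354,393),(286,399)]],.198)
E
```

```text
[[0.1958, 0.2393], [-0.1943, 0.2233]] tilt 0.0411
corners [[0.4048, -0.269], [0.4177, -0.2686], [0.4188, -0.287], [0.4059, -0.288]] ctr [ 0.4118 -0.2781]
x-edge len 0.0129 yaw 3.09  y-edge len 0.0187 yaw+90 3.3100000000000023
```

>>> arm_command(moves=[[[0,0.4,0.11,-0.1,-4.1],[0,0.8,0,0,0],[0,0.9,0,0,0],[0,0.8,0,0,0],[0,0.5,0,0,0],[0,0.17,0,0,0],[1,0,0,0,0],[1,0,0,0,0],[1,0,0,0,0],[1,0,0,0,0],[1,0,0,0,0],[1,0,0,0,0]]], force=40)

```text
clock: 29.5
position: [0.4111, -0.2786, 0.2397]
ee_rot: [0.487, 0.513, -0.486, 0.514]
ft_force: [0.9, 1.1, 7.8]
grip_width: 0.155
```

>>> arm_command(moves=[[[1,0,0,0,0],[1,0,0,0,0],[1,0,0,0,0],[1,0,0,0,0]]])

```text
clock: 29.83
position: [0.4112, -0.2786, 0.2396]
ee_rot: [0.486, 0.513, -0.486, 0.514]
ft_force: [-0.1, 1.2, 6.1]
grip_width: 0.156
```

```bash
python3 - <<'E'
from h import *
avg(1,save='w24.png');st()
E
```

```text
t 29.88 F [0.16 0.41 6.15] T [0.05  0.051 0.013] pos [ 0.4112 -0.2786  0.2397]
t 29.88 pos [ 0.4112 -0.2786  0.2397] F [0.16 0.41 6.15] T [0.05 0.05 0.01] gw 0.156 yawY 3.1 q [-0.33  0.11  0.9   1.92 -0.09  1.16  0.66]
```

View pics/w24.png

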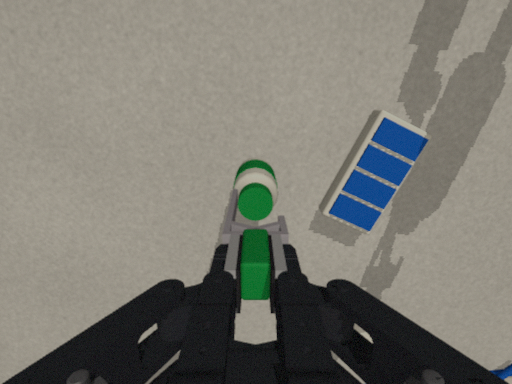

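>>> arm_command(moves=[[[1,-0.3,0,0,0],[1,-0.7,0,0,0],[1,-0.9,0,0,4.1],[1,-0.9,0,-0.2,0],[1,-0.9,0.2,-0.5,0],[1,-0.7,0.3,-0.8,0],[1,-0.37,0.3,-0.95,0],[1,0,0.3,-0.95,0],[1,0,0.3,-0.95,0],[1,0,0.3,-0.95,0],[1,0,0.3,-0.95,0],[1,0,0.3,-0.95,0]]])

```text
clock: 30.88
position: [0.4713, -0.0985, 0.3585]
ee_rot: [-0.504, -0.496, 0.504, -0.495]
ft_force: [1.4, -0.7, -1.2]
grip_width: 0.156
```

>>> arm_command(moves=[[[1,0,0.3,-0.95,0],[1,0,0.3,-0.95,0],[1,0,0.3,-0.95,0],[1,0,0.3,-0.95,0],[1,0,0.5,-0.95,0],[1,0,0.7,-0.95,0],[1,0,0.8,-0.7,0],[1,0,0.7,-0.42,0],[1,0,0.4,0,0],[1,0,0.32,0,0],[1,0,0,0,0],[1,0,0,0,0]]])

```text
clock: 31.88
position: [0.5897, 0.0681, 0.3583]
ee_rot: [-0.504, -0.495, 0.505, -0.495]
ft_force: [0.2, 0.3, -1.1]
grip_width: 0.157
```

```bash
python3 - <<'E'
from h import *
avg(4,save='w25.png');k=KP('wrist')
im=avg(1,cam='scene');st()
cv2.imwrite('pics/s25.png',cv2.resize(im[110:310,170:400,::-1],None,fx=3,fy=3,interpolation=2))
for n,p in [('bar',(.649,.07,.232)),('innerstop',(.6497,.11,.2335))]: print(n,proj('wrist',p,k))
E
```

```text
t 32.08 F [ 0.05  0.5  -0.9 ] T [ 0.008  0.006 -0.003] pos [0.5894 0.0683 0.3587]
t 32.13 F [-0.75  0.81 -2.76] T [-0.027 -0.005 -0.088] pos [0.5895 0.0687 0.3588]
t 32.13 pos [0.5895 0.0687 0.3588] F [-0.75  0.81 -2.76] T [-0.03 -0.   -0.09] gw 0.154 yawY -1.01 q [-0.65  0.25  0.56  1.49 -0.14  1.43 -0.1 ]
bar [208.82676487 335.9415099 ]
innerstop [155.09565017 341.56943887]
```

View pics/w25.png

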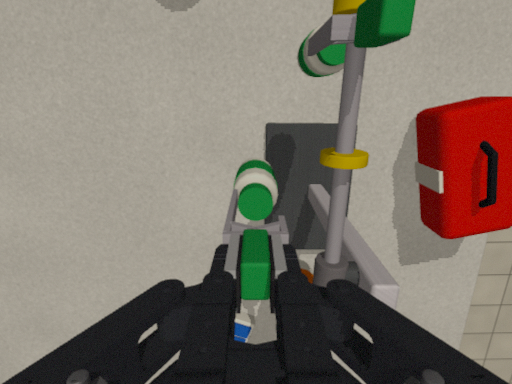

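View pics/s25.png

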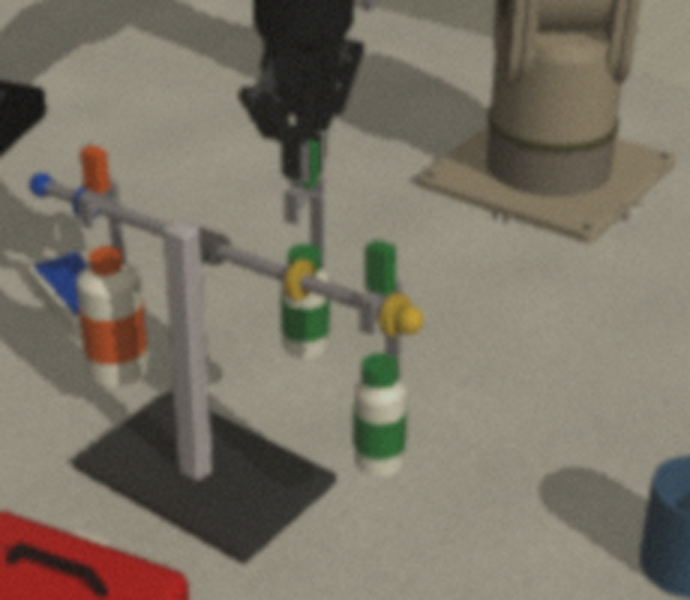

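>>> arm_command(moves=[[[1,0,0.3,0,0],[1,0,0.5,0,0],[1,0,0.6,0,0],[1,0,0.55,0,0],[1,0,0.35,0,0],[1,0,0.14,0,0],[1,0.3,0,0,0],[1,0.4,0,0,0],[1,0.2,0,0,0],[1,0,0,0,0]]])

```text
clock: 32.97
position: [0.6499, 0.0681, 0.334]
ee_rot: [-0.504, -0.496, 0.505, -0.495]
ft_force: [-0.0, 0.8, -1.4]
grip_width: 0.158
```

```bash
python3 - <<'E'
from h import *
avg(3,save='w26.png')
im=avg(1,cam='scene');st()
cv2.imwrite('pics/s26.png',cv2.resize(im[110:310,170:400,::-1],None,fx=3,fy=3,interpolation=2))
E
```

```text
t 33.12 F [-0.1  -0.45 -0.96] T [ 0.017 -0.03   0.02 ] pos [0.6504 0.068  0.3356]
t 33.17 F [-0.57  0.76 -1.64] T [-0.012 -0.022 -0.032] pos [0.6508 0.068  0.3364]
t 33.17 pos [0.6508 0.068  0.3364] F [-0.57  0.76 -1.64] T [-0.01 -0.02 -0.03] gw 0.157 yawY -0.99 q [-0.57  0.42  0.56  1.35 -0.22  1.43 -0.04]
```

View pics/w26.png

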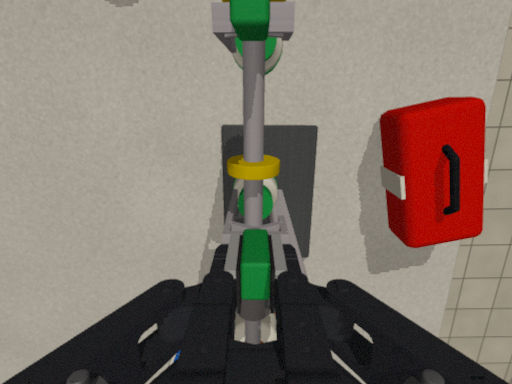

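View pics/s26.png

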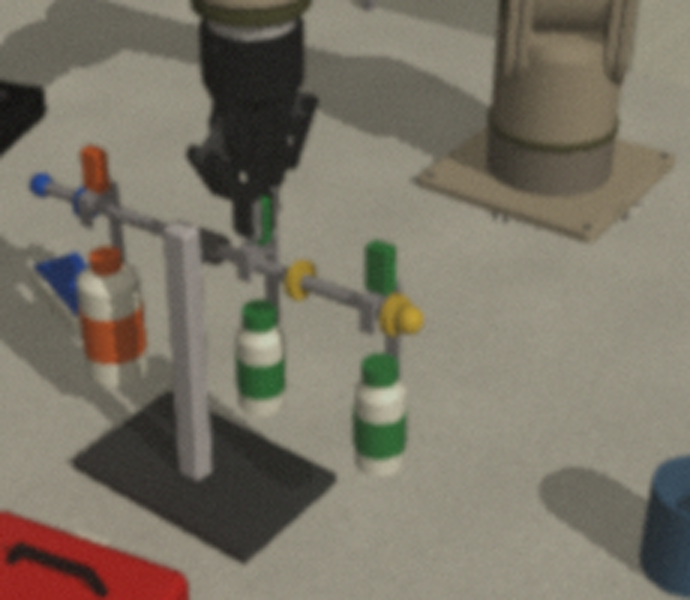

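>>> arm_command(moves=[[[1,0.06,-0.05,0,0],[1,0.06,0,0,0],[1,0.06,0,0,0],[1,0.05,0,0,0],[1,0.05,0,0,0],[1,0.05,0,0,0],[1,0.04,0,0,0],[1,0,0,0,0],[1,0,0,0,0]]])

```text
clock: 33.92
position: [0.6496, 0.068, 0.3267]
ee_rot: [0.504, 0.496, -0.504, 0.496]
ft_force: [-1.0, 1.1, 1.4]
grip_width: 0.158
```

```bash
python3 - <<'E'
from h import *
avg(5,save='w27.png')
im=avg(1,cam='scene');st()
cv2.imwrite('pics/s27.png',cv2.resize(im[110:310,170:400,::-1],None,fx=3,fy=3,interpolation=2))
E
```

```text
t 34.17 F [-1.26  0.77  0.29] T [ 0.157  0.283 -0.021] pos [0.6496 0.068  0.3268]
t 34.22 F [-1.01  0.5   0.46] T [ 0.151  0.312 -0.031] pos [0.6496 0.068  0.3267]
t 34.22 pos [0.6496 0.068  0.3267] F [-1.01  0.5   0.46] T [ 0.15  0.31 -0.03] gw 0.16 yawY -0.99 q [-0.58  0.42  0.56  1.37 -0.22  1.41 -0.04]
```

View pics/s27.png

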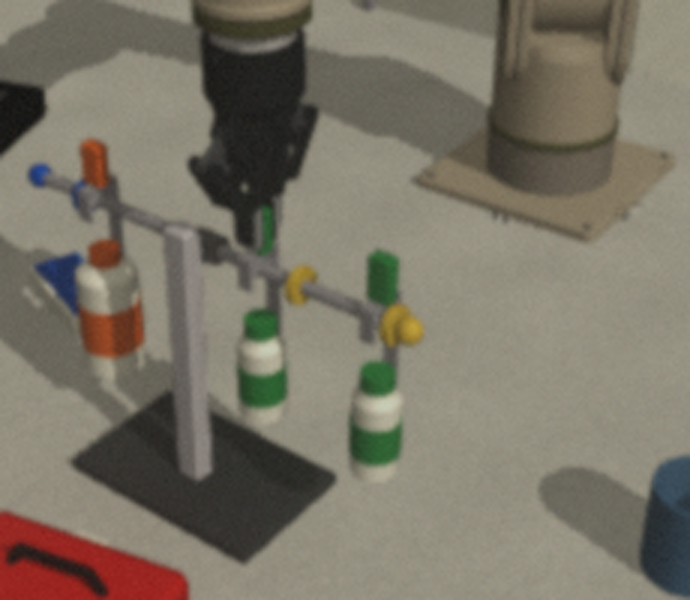

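>>> arm_command(moves=[[[1,0,-0.04,-0.06,0],[1,0,-0.03,-0.12,0],[1,0,0,-0.12,0],[1,0,0,-0.12,0],[1,0,0,-0.12,0],[1,0,0,-0.12,0],[1,0,0,-0.12,0],[1,0,0,-0.12,0],[1,0,0,-0.06,0],[1,0,0,0,0],[1,0,0,0,0]]])

```text
clock: 35.13
position: [0.6483, 0.0924, 0.3266]
ee_rot: [0.504, 0.496, -0.504, 0.496]
ft_force: [0.6, 1.4, -0.4]
grip_width: 0.156
```

```bash
python3 - <<'E'
from h import *
avg(5,save='w28.png')
E
```

```text
t 35.38 F [ 0.32  1.05 -0.14] T [ 0.233 -0.21   0.002] pos [0.6483 0.0921 0.3267]
```

View pics/w28.png

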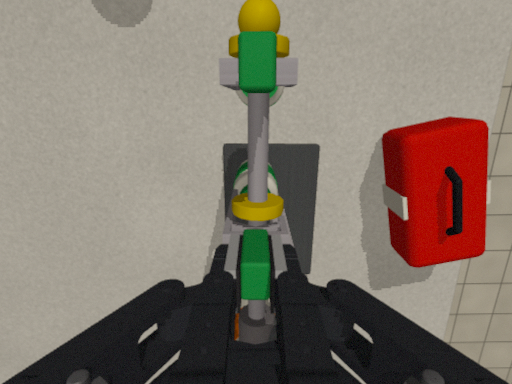

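>>> arm_command(moves=[[[1,0,0.03,-0.06,0],[1,0,0,-0.06,0],[1,0,0,0,0]]])

```text
clock: 35.63
position: [0.6491, 0.095, 0.3266]
ee_rot: [-0.504, -0.496, 0.504, -0.496]
ft_force: [0.8, -1.0, -0.4]
grip_width: 0.153
```

```bash
python3 - <<'E'
from h import *
avg(4,save='w29.png')
E
```

```text
t 35.83 F [ 0.43 -0.18 -0.14] T [ 0.001 -0.212 -0.008] pos [0.6491 0.095  0.3266]
```

>>> arm_command(moves=[[[1,0,0,-0.02,0],[1,0,0,-0.02,0],[1,0,0,0,0]]])

```text
clock: 36.08
position: [0.6491, 0.0959, 0.3266]
ee_rot: [-0.504, -0.496, 0.504, -0.496]
ft_force: [0.6, -0.4, 0.1]
grip_width: 0.16
```

```bash
python3 - <<'E'
from h import *
avg(4,save='w30.png')
E
```

```text
t 36.28 F [ 1.02 -1.    0.07] T [-0.153 -0.191 -0.023] pos [0.6491 0.0959 0.3267]
```

View pics/w30.png

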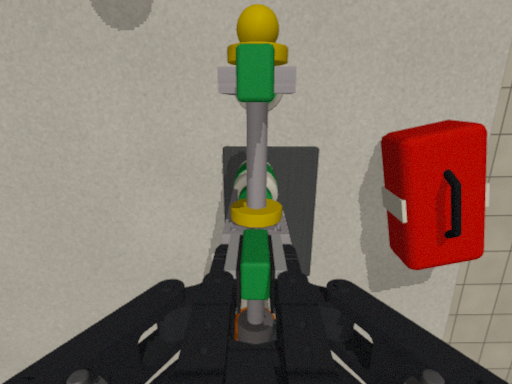

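>>> arm_command(moves=[[[1,0,0,-0.02,0],[1,0,0,0,0],[1,0,0,0,0]]])

```text
clock: 36.53
position: [0.6491, 0.0965, 0.3266]
ee_rot: [0.504, 0.496, -0.504, 0.496]
ft_force: [0.0, -1.0, 0.0]
grip_width: 0.157
```

```bash
python3 - <<'E'
from h import *
avg(4)
E
```

```text
t 36.73 F [ 0.71 -0.33 -0.02] T [-0.116 -0.184  0.03 ] pos [0.6491 0.0965 0.3266]
```

>>> arm_command(moves=[[[1,0,0,-0.02,0],[1,0,0,0,0],[1,0,0,0,0]]])

```text
clock: 36.98
position: [0.6491, 0.097, 0.3266]
ee_rot: [0.504, 0.496, -0.504, 0.496]
ft_force: [-0.5, -0.2, -1.0]
grip_width: 0.158
```

```bash
python3 - <<'E'
from h import *
avg(4)
E
```

```text
t 37.18 F [ 0.05 -0.04 -0.08] T [-0.108 -0.169 -0.002] pos [0.6491 0.097  0.3266]
```

Only friction so far. I continue outward in the same steps.

>>> arm_command(moves=[[[1,0,0,-0.02,0],[1,0,0,-0.02,0],[1,0,0,0,0]]])

```text
clock: 37.43
position: [0.6492, 0.0981, 0.3267]
ee_rot: [0.504, 0.496, -0.504, 0.496]
ft_force: [1.0, -0.7, 0.3]
grip_width: 0.16
```

```bash
python3 - <<'E'
from h import *
avg(4)
E
```

```text
t 37.63 F [ 0.5  -0.49 -0.47] T [-0.09  -0.192 -0.004] pos [0.6492 0.098  0.3266]
```

>>> arm_command(moves=[[[1,0,0,-0.02,0],[1,0,0,0,0],[1,0,0,0,0]]])

```text
clock: 37.88
position: [0.6492, 0.0985, 0.3266]
ee_rot: [0.504, 0.496, -0.504, 0.496]
ft_force: [0.8, 0.8, 0.2]
grip_width: 0.158
```

```bash
python3 - <<'E'
from h import *
avg(4)
E
```

```text
t 38.08 F [ 0.81 -0.81 -0.48] T [-0.108 -0.174  0.008] pos [0.6492 0.0985 0.3267]
```

>>> arm_command(moves=[[[1,0,0,-0.02,0],[1,0,0,0,0],[1,0,0,0,0]]])

```text
clock: 38.33
position: [0.6492, 0.0989, 0.3267]
ee_rot: [0.504, 0.496, -0.504, 0.496]
ft_force: [0.8, -0.2, -0.2]
grip_width: 0.157
```

```bash
python3 - <<'E'
from h import *
avg(3)
E
```

```text
t 38.48 F [ 0.48 -0.3  -0.76] T [-0.113 -0.176 -0.012] pos [0.6492 0.099  0.3266]
```

>>> arm_command(moves=[[[1,0,0,-0.02,0],[1,0,0,0,0],[1,0,0,0,0]]])

```text
clock: 38.73
position: [0.6492, 0.0991, 0.3266]
ee_rot: [-0.504, -0.495, 0.505, -0.496]
ft_force: [0.9, -2.3, -0.7]
grip_width: 0.155
```

```bash
python3 - <<'E'
from h import *
avg(3,save='w31.png')
E
```

```text
t 38.88 F [ 0.22 -2.45 -0.28] T [-0.64  -0.156 -0.011] pos [0.6492 0.0991 0.3266]
```

View pics/w31.png

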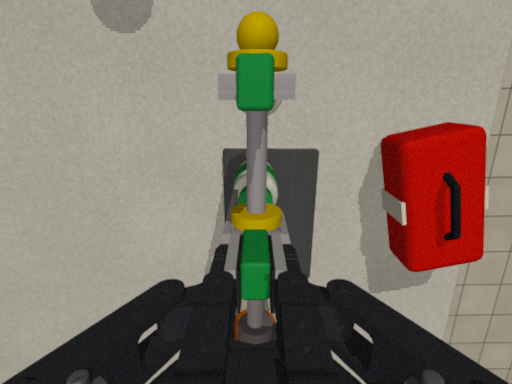

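>>> arm_command(moves=[[[1,0,0,-0.01,0],[1,0,0,0,0],[1,0,0,0,0]]])

```text
clock: 39.13
position: [0.6492, 0.0992, 0.3266]
ee_rot: [-0.504, -0.495, 0.505, -0.496]
ft_force: [0.7, -4.9, -0.5]
grip_width: 0.16
```

```bash
python3 - <<'E'
from h import *
avg(4)
E
```

```text
t 39.33 F [ 0.29 -5.22 -0.43] T [-1.235 -0.091 -0.016] pos [0.6492 0.0992 0.3266]
```

>>> arm_command(moves=[[[1,0,0,0.06,0],[1,0,0,0.06,0],[1,0.02,0.02,0,0],[1,0.02,0,0,0],[1,0.02,0,0,0],[1,0,0,0,0],[1,0,0,0,0]]])

```text
clock: 39.92
position: [0.6496, 0.0971, 0.3251]
ee_rot: [0.504, 0.496, -0.504, 0.496]
ft_force: [0.1, 1.9, -0.2]
grip_width: 0.153
```

```bash
python3 - <<'E'
from h import *
avg(5,save='w32.png')
im=avg(1,cam='scene');st()
cv2.imwrite('pics/s32.png',cv2.resize(im[110:310,170:400,::-1],None,fx=3,fy=3,interpolation=2))
E
```

```text
t 40.17 F [0.26 1.31 0.28] T [ 0.254 -0.055 -0.032] pos [0.6496 0.0968 0.3252]
t 40.22 F [ 0.15  0.76 -0.41] T [ 0.291 -0.036  0.001] pos [0.6496 0.0968 0.3252]
t 40.22 pos [0.6496 0.0968 0.3252] F [ 0.15  0.76 -0.41] T [ 0.29 -0.04  0.  ] gw 0.158 yawY -0.99 q [-0.61  0.43  0.55  1.36 -0.22  1.41 -0.08]
```

View pics/s32.png

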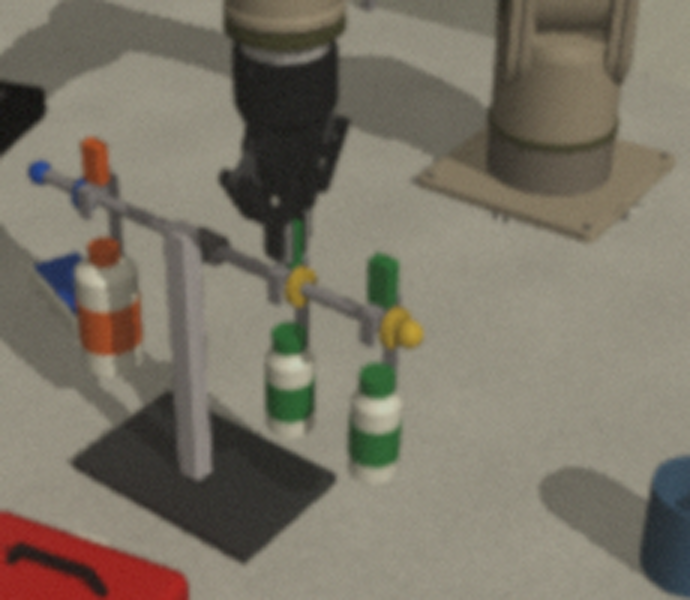

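Fz is about 0, so the bar carries the bottle. I release it.

>>> arm_command(moves=[[[1,0,0,-0.02,0],[0.8,0,0,0,0],[0.75,0,0,0,0],[0.65,0,0,0,0],[0.55,0,0,0,0],[0.4,0,0,0,0],[0.3,0,0,0,0],[0.2,0,0,0,0],[0.2,0,0,0,0]]])

```text
clock: 40.97
position: [0.6497, 0.0972, 0.3251]
ee_rot: [0.504, 0.496, -0.504, 0.496]
ft_force: [-0.4, -0.3, 0.7]
grip_width: 0.8
```

>>> arm_command(moves=[[[0.1,-0.3,0,0,0],[0,-0.7,0,0,0],[0,-0.9,0,0,0],[0,-0.9,0,0,0],[0,0,-0.8,0,0],[0,0,-0.9,0,0],[0,0,-0.9,0,0],[0,0,-0.9,0,0],[0,0,-0.9,0,0],[0,0,-0.9,0,0],[0,0,0,0,0],[0,0,0,0,0]]])

```text
clock: 41.97
position: [0.5167, 0.0995, 0.3963]
ee_rot: [0.505, 0.496, -0.503, 0.496]
ft_force: [-0.0, -0.3, -0.8]
grip_width: 1.002
```

```bash
python3 - <<'E'
from h import *
st()
im=manip.camera('scene'); cv2.imwrite('pics/s33.png',cv2.resize(im[110:310,170:400,::-1],None,fx=3,fy=3,interpolation=2))
t=manip.camera('top'); cv2.imwrite('pics/t33.png',cv2.resize(t[130:200,180:340,::-1],None,fx=5,fy=5,interpolation=2))
for i in range(8): manip.camera('top')
im=manip.camera('scene'); cv2.imwrite('pics/s34.png',cv2.resize(im[110:310,170:400,::-1],None,fx=3,fy=3,interpolation=2))
st()
E
```

```text
t 41.97 pos [0.5167 0.0995 0.3963] F [-0.03 -0.3  -0.79] T [-0.02  0.01 -0.01] gw 1.002 yawY -0.95 q [-0.78  0.07  0.53  1.6  -0.04  1.49 -0.26]
t 42.52 pos [0.5173 0.0994 0.395 ] F [-0.34  0.31 -0.51] T [0.03 0.   0.01] gw 0.998 yawY -1.01 q [-0.78  0.07  0.53  1.6  -0.04  1.49 -0.26]
```

View pics/s33.png

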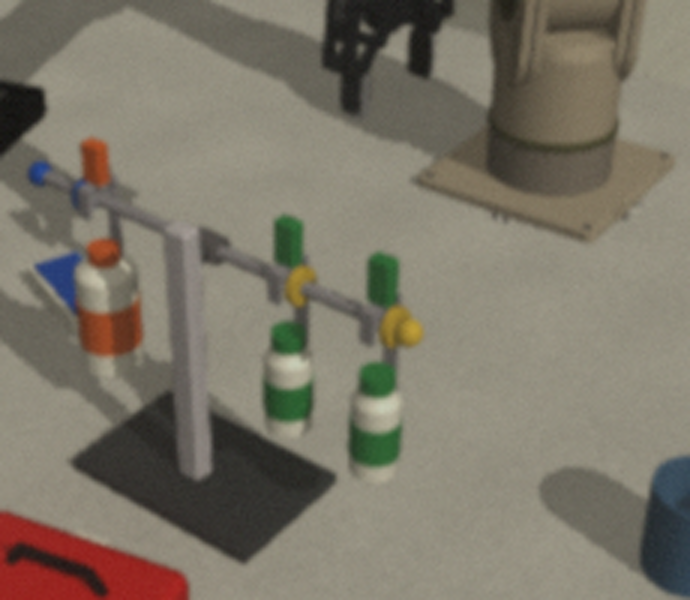

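View pics/s34.png

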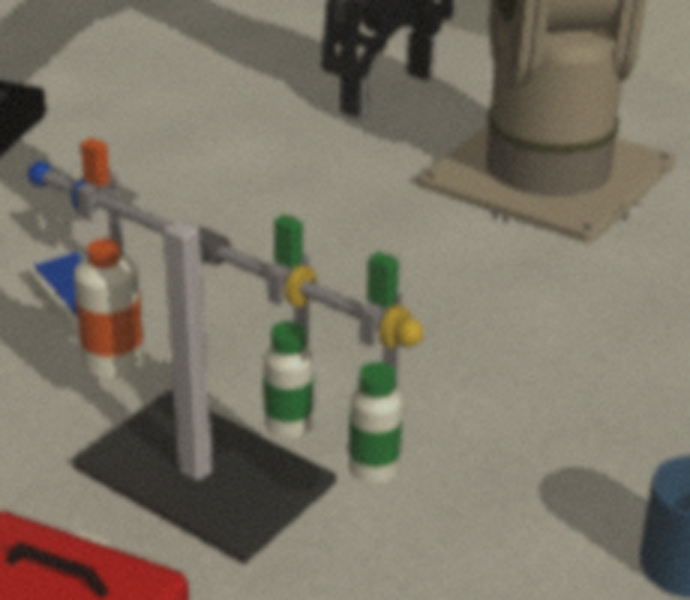

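View pics/t33.png

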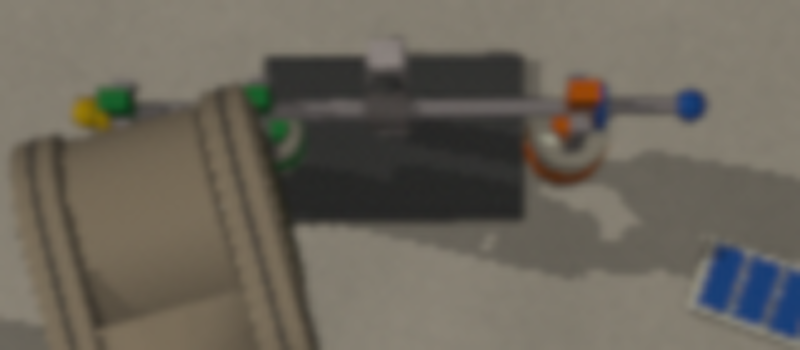

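```bash
python3 - <<'E'
from h import *
tilt((411,331),(40,173))
import cv2
a=cv2.imread('pics/s33.png');b=cv2.imread('pics/s34.png');print(cv2.absdiff(a,b)[200:490,60:440].mean())
manip.hand_in()
E
```

```text
[[0.1963, 0.2296], [-0.1939, 0.2345]] tilt -0.0125
1.6988294010889293
the job is handed in; nothing more can be done
```

All three bottles hang on the bar, and I handed the job in at about 42.5 s of the 72 s allowed; the hand-in gave no verdict. I hung the green bottle from the robot's left at the outer yellow stop first. The orange one went to the blue stop next, and the other green one to the inner yellow stop.

| Check | Outer yellow | Blue | Inner yellow |
|---|---|---|---|
| Press against the stop, from the wrist force | about 4–5 N | about 4 N | about 5 N |
| Hook distance from the pivot at release (nominal place) | about 169 mm (165) | about 124 mm (125) | about 82 mm (85) |

- **Releases:** I eased each bottle off its stop by a few millimetres, lowered it until the wrist force showed the bar carrying it, and only then let go.
- **Bar tilt:** the largest dip I measured was about 0.13 rad. The last one was about -0.01 rad, within the 0.07 allowed.
- **Stillness:** the bar and bottles looked at rest in two pictures about 0.5 s apart.
- **Robot:** the gripper was open and well clear of everything at hand-in.

**Uncertain points:**
- Single force readings scatter by up to about 1 N, so the press forces are averages of 3 to 5 readings.
- Hook positions come from the tool position and a camera estimate of the pivot, so they are good to about 2 mm.
- The arm hid the yellow half in the last top view, so I checked that side only in the scene view.
- I didn't check the mug, jar or pill box for movement at the end; no planned move went near them.

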